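Present a milling ball to the profile gauge on its tray

TASK

The milling ball on the tray is due for its wear check: take the clear dust cover off the tray and hang it by its handle on the hook of the stand, leaving it hanging there. Then lift the tray by its upright blue grip and, keeping it level so that the loose ball stays in its pocket, carry it to the profile gauge with the grip towards you, and hold it level and still with the ball halfway between lens and light panel at the height of the lens centre; finish while still holding it there. Do not touch the ball, do not bump the gauge with the tray, and leave the other things on the bench where they are.

Things in the scene. Friction and masses are not known exactly. Their poses are not given: they have to be found in the camera images.
- ball_tray: aluminium tray 170 (its x) x 114 (its y) x 13 mm on four rubber feet, about 0.26 kg, loose. Origin: centre of the underside of the feet; z up. Tray floor 9 mm above the origin, lip up to 13 mm. At x = +38 mm stands a black block 66 x 90 mm, up to 17 mm, with the ball's round pocket; at x = -32 mm stands the blue grip. At the start x points to the robot's right or half away
- pocket (a point): the place of the ball's centre when it is in the middle of its pocket: 38, 0, 24 mm in the tray's frame. The pocket is a flat-bottomed hole 25 mm wide and 3 mm deep, so the ball rolls about 5 mm either way in it
- tray_grip (a point): a good place for the TCP on the tray's upright blue grip: -32, 0, 46 mm in the tray's frame, on the grip's middle plane. The grip is a tab 12 mm thick (along the tray's y; pinch it so), 26 mm wide (along x), its top 62 mm above the tray's origin
- ball_center (a point): centre of the white ceramic milling ball, 20 mm, 25 g, loose in the pocket and under the dust cover at the start
- dust_cover: clear box open below, 76 (its x) x 100 (its y) x 38 mm, walls 3 mm, 0.12 kg, standing on the tray floor over the black block (2 mm play each side; lift it straight up by 40 mm before moving sideways). Origin: centre of its lower edge; axes as the tray's at the start. On its top stands a steel D handle
- cover_bar (a point): middle of the handle bar of the dust cover, 86 mm above the cover's lower edge, 48 mm above its top. The bar is round, 10 mm thick, runs along the cover's y from -35 to +35 mm, and bends into the legs at y = -41 and +41 mm; 43 mm is free below it. Pinching it about 24 mm beside its middle leaves the middle free for the hook
- hook_stand: grey lab stand fixed on the bench: base 170 x 100 mm, upright steel rod 12 mm thick and 262 mm high at its origin (z up), black boss head, and a hook that points along its -x, roughly to the robot
- hook_seat (a point): lowest part of the hook, centre of its 7 mm wire, 98 mm in front (-x) of the rod and 215 mm above the bench. x of this point points towards the rod. The wire rises 10 mm towards the rod and 12 mm to its tip 18 mm in front of the seat; a 10 mm bar lying in it has its centre 8.5 mm above this point, and runs along the stand's y
- profile_gauge: optical gauge fixed on the bench: base 70 x 300 x 16 mm, blue camera with black lens (46 mm) at its -y end, black framed white light panel 96 x 86 mm at its +y end. Origin: on the bench below the viewing point; y is the viewing direction, roughly to the robot's left; +x points away from the robot. Gap lens to panel 190 mm; lens and camera reach up to 154 mm, panel to 173 mm
- view_point (a point): the point halfway between lens and light panel, 130 mm above the bench, where the ball's centre must be held
- lens (a point): centre of the lens front, 95 mm from the viewing point
- panel (a point): centre of the white face of the light panel, 95 mm from the viewing point
- bail_jar: bystander: glass jar with a wire bail, 85 x 84 x 106 mm; origin under its centre
- tape_roll: bystander: roll of brown tape lying flat, 96 mm, 48 mm high; origin under its centre
- flask: bystander: conical glass flask 85 x 140 mm; origin under its centre
- beaker: bystander: clear beaker 76 x 84 x 100 mm; origin under its centre
- amber_bottle: bystander: amber dropper bottle 57 x 158 mm; origin under its centre
- white_jar: bystander: tall white jar 102 x 218 mm; origin under its centre

How it is judged:
By the outcome, as a careful person would: the job done as asked, in the order asked, and still so for the second after the job is handed in, while the arm keeps its last pose, push and grip.
It also fails if it takes over 72 s, if anything falls off the work surface, if the arm or the gripper's body presses on something with over 40 N, if the wrist force passes 120 N, or if a joint passes its speed limit or range.

ROBOT

A 6-joint arm with a two-finger parallel gripper is mounted at the origin on a cart in front of the work surface, level with it; the furniture and walls round the work are solid. World frame = base frame: x ahead of the robot, y to its left, z up, the work surface at z = 0. Lengths are in m, angles in rad, forces in N, time in s.
With the tool pointing down it reaches from about 0.35 to 0.85 m from the base axis. Payload 8.1 kg.
Tool frame: the origin (TCP) lies between the finger pads, 19 mm behind the fingertips; this is the grasp point; z points along the fingers, y is the direction in which the jaws open and shut (so a half turn about z gives the same grasp; the last joint's range is limited). The gripper opens to 85 mm and grips with 20 to 120 N. Pads are 22 mm wide; open, the fingers measure 114 mm over their backs; the gripper's body (76 mm by 85 mm) begins 54 mm behind the grasp point. The pads swing forward as they close: fully open they stand 13 mm farther back than shut.
Start: joints at [1.19, 0.13, 1.488, -0, 1.523, -0.085], TCP at [0.175, 0.574, 0.25] pointing down, gripper open.
Joint ranges: [-2.96, 2.96], [-0.89, 2.26], [0.02, 2.5], [-1.34, 4.48], [0, 2.73], [-2.66, 2.66]. Speed limits (rad/s): [2.39, 2.39, 2.79, 3.14, 3.14, 3.14].

INTERFACE

Orientations are given as a rotation vector (axis times angle).
In Python, from workcell import * gives the robot as it stands.
- The arm moves only by the tool step_arm, never from a script. Its argument "increments" is a list of rows, each an object with "jaw": the closure, from -1 (fully open) to 1 (shut), so that 0 is half open; "offset": the shift along the world's x, y, z in m, a list of three; "spin": the turn about the world's z in degrees. In form: [{"jaw": jaw, "offset": [dx, dy, dz], "spin": spin}, ...]. A call has 1 to 12 rows; each row is the pose to reach, as a shift and turn from the pose measured when the call began; what a row does not reach only later rows make up. A row lasts 1/12 s, in which the tool goes at most 41.7 mm and 7.16 degrees, less where a joint would pass 70% of its speed; a pose out of reach is approached as far as the arm can. A call with a gripper value outside its range is refused whole. The fingers move at their own pace and stop on an object; the grip force is fixed at half the most. Time passes only in rows, so rows that repeat a pose let the fingers close. It gives the time, the measured TCP pose, the force and the opening at its end, in the units of the state.
- observe(): the state, without advancing time (a new reading comes with each control period).
- snapshot(name): name is "scene" or "top"; returns (picture, depth): 400x640x3 uint8, blue, green, red; 400x640 float32, m along the optical axis (not along the pixel's ray), 0 where there is no reading.
- calibration(name): a dict with "mtx" (3x3 intrinsics, pixels), "rvec" (rotation vector, rad) and "tvec" (3), from world to camera coordinates, as OpenCV has them. Camera axes: x right, y down, z forward; pixel columns grow to the right and rows downward; lengths in m; the calibration is good to about 2 mm. A picture is of the moment at which its call begins. calibration takes no time and is no camera call.
- sign_off(): hands the job in, once; it reports no verdict.
The state is a dict: "time": time; "joint_positions": joint angles; "joint_velocities": joint speeds; "tau": joint torques, N m; "tool_pos": TCP position; "tool_rot": TCP orientation; "force": force on the tool from outside, world axes, zero at the start; "moment": the same for the moment, N m; "gripper_width": finger opening in m.
Only numpy, scipy, OpenCV 4.12 (cv2) and the standard library are available. Lean on these libraries where they do the work, as an engineer would, in place of code of your own. Each camera call takes 0.05 s, during which the arm holds its last target.

## Working session

There is one attempt and no reset: what is moved stays moved. The work goes in short steps, Python scripts to look and compute and a tool call to move; the robot and the scene stay as the last step left them, time stands still between calls to the robot, and variables do not carry over. Pictures are saved under pics/ and viewed, and the job is handed in when it is done.

Besides the shell and the picture viewer there is one more tool, called after "Request:" by a JSON object that holds its "api" and its "payload". step_arm: Moves the arm, as the interface text tells. Its arguments: {"type":"object","properties":{"increments":{"type":"array"}},"required":["increments"]}

```bash
ls && mkdir -p pics && python3 - <<'E'
from workcell import *
import cv2, numpy as np
s=observe(); print(s)
for n in ("scene","top"):
    p,d=snapshot(n); c=calibration(n)
    cv2.imwrite(f"pics/{n}0.png",p); np.save(f"pics/{n}0.npy",d)
    R=cv2.Rodrigues(np.array(c["rvec"],float))[0]
    print(n,c["mtx"],"campos",-R.T@np.array(c["tvec"]).ravel(),"R",R)
E
```

```text
pics
{'time': 0.0, 'joint_positions': array([ 1.18961852e+00,  1.31131269e-01,  1.48925128e+00, -1.63664237e-05,
        1.52297344e+00, -8.53935421e-02]), 'joint_velocities': array([ 0.00079981,  0.00073752,  0.001207  , -0.0013674 ,  0.00145667,
       -0.00106923]), 'tau': array([-2.97308015e-04, -5.69395351e+01, -5.00554490e+01,  2.78682268e-05,
        1.48103078e-02, -9.00883890e-06]), 'tool_pos': array([0.17469076, 0.57349197, 0.24897761]), 'tool_rot': array([-4.62865863e-01, -3.10691022e+00,  2.70040542e-03]), 'force': array([-0.0253599 ,  0.14422903,  0.16474204]), 'moment': array([ 0.02296056,  0.03047944, -0.00376272]), 'gripper_width': 0.08580225014322121}
scene [[379.7020838    0.         322.83564326]
 [  0.         379.7020838  200.72484571]
 [  0.           0.           1.        ]] campos [-0.17897902 -0.31560302  1.00361405] R [[ 0.40686033 -0.91328907 -0.01917693]
 [-0.66385012 -0.2811868  -0.69299135]
 [ 0.62750912  0.29468129 -0.72069081]]
top [[382.96933236   0.         326.76297555]
 [  0.         382.96933236 195.50590171]
 [  0.           0.           1.        ]] campos [0.31037831 0.02089475 1.59412574] R [[ 0.00947844 -0.99993661  0.00607676]
 [-0.98560878 -0.01036799 -0.16872416]
 [ 0.16877647 -0.00439007 -0.98564458]]
```

View pics/scene0.png

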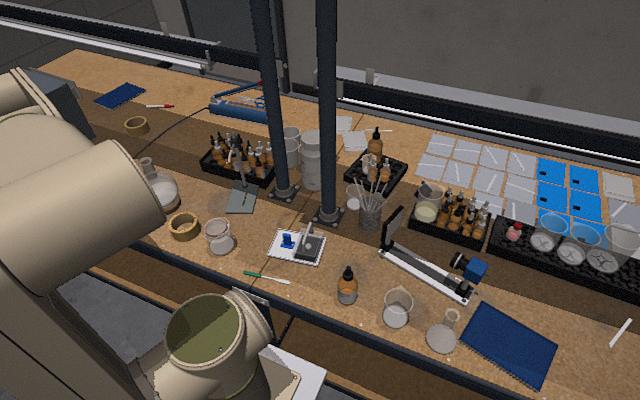

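View pics/top0.png

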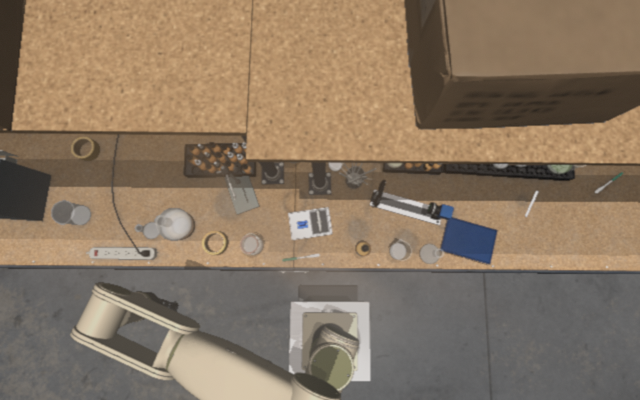

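```bash
python3 - <<'E'
import cv2, numpy as np
t=cv2.imread("pics/top0.png"); s=cv2.imread("pics/scene0.png")
cv2.imwrite("pics/t_a.png",cv2.resize(t[150:270,200:350],None,fx=5,fy=5,interpolation=cv2.INTER_CUBIC))
cv2.imwrite("pics/t_b.png",cv2.resize(t[160:270,340:480],None,fx=5,fy=5,interpolation=cv2.INTER_CUBIC))
cv2.imwrite("pics/s_a.png",cv2.resize(s[140:300,150:350],None,fx=4,fy=3.7,interpolation=cv2.INTER_CUBIC))
cv2.imwrite("pics/s_b.png",cv2.resize(s[180:330,330:500],None,fx=4,fy=4,interpolation=cv2.INTER_CUBIC))
E
```

```text
(no output)
```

View pics/t_a.png

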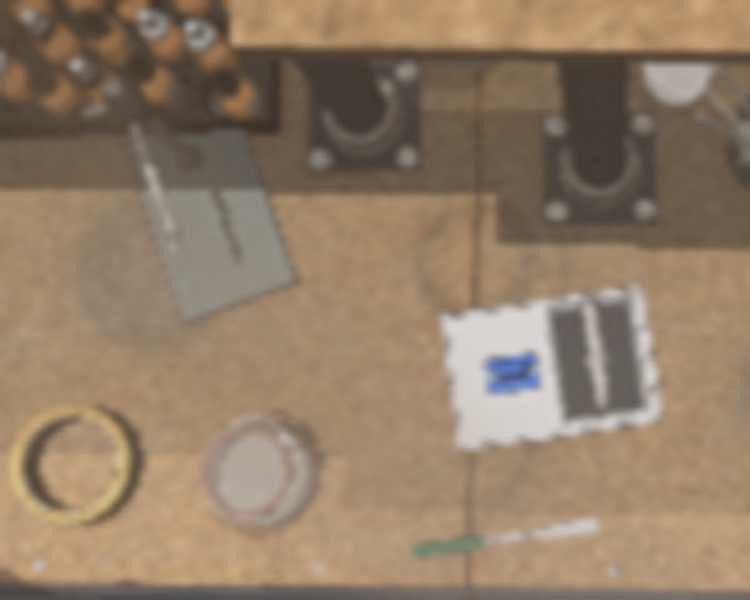

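View pics/t_b.png

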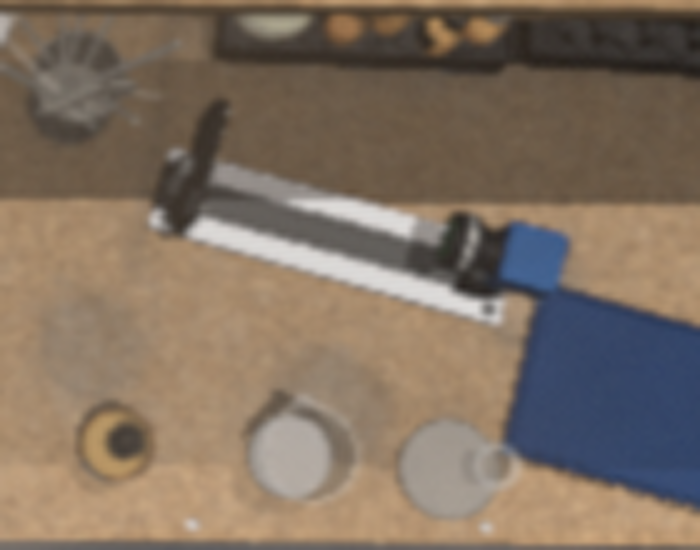

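View pics/s_a.png

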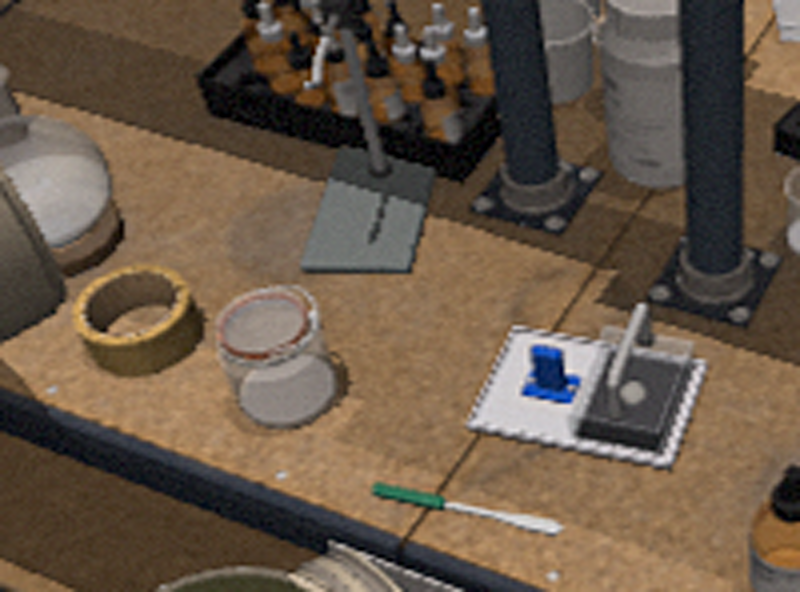

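View pics/s_b.png

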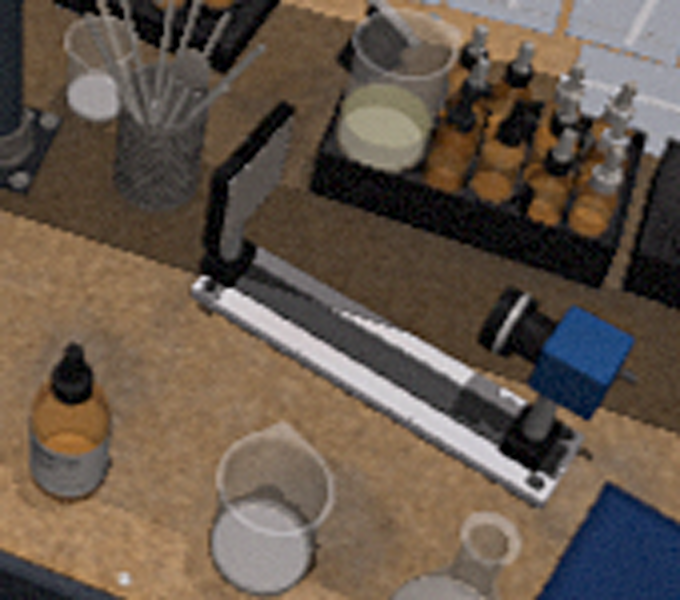

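```bash
cat > h.py <<'E'
from workcell import *
import cv2, numpy as np
C={}
for n in ("scene","top"):
    c=calibration(n); R=cv2.Rodrigues(np.array(c["rvec"],float))[0]; t=np.array(c["tvec"],float).ravel()
    C[n]=(np.array(c["mtx"],float),R,t,-R.T@t)
def ray(n,uv):
    K,R,t,o=C[n]; d=np.linalg.solve(K,np.array([uv[0],uv[1],1.0])); return o,R.T@d
def onz(n,uv,z):
    o,d=ray(n,uv); return o+d*(z-o[2])/d[2]
def pd(n,uv,depth):  # depth point
    o,d=ray(n,uv); return o+d*depth
def tri(uvs,uvt):
    o1,d1=ray("scene",uvs); o2,d2=ray("top",uvt)
    A=np.stack([d1,-d2],1); s=np.linalg.lstsq(A,o2-o1,rcond=None)[0]
    a,b=o1+s[0]*d1,o2+s[1]*d2
    return (a+b)/2,np.linalg.norm(a-b)
def proj(n,p):
    K,R,t,o=C[n]; q=K@(R@np.asarray(p,float)+t); return q[:2]/q[2]
def cloud(n,d):
    K,R,t,o=C[n]; v,u=np.mgrid[0:d.shape[0],0:d.shape[1]]
    X=np.stack([(u-K[0,2])/K[0,0]*d,(v-K[1,2])/K[1,1]*d,d],-1)
    return (X-t)@R
E
python3 - <<'E'
from h import *
t=cv2.imread("pics/top0.png"); s=cv2.imread("pics/scene0.png")
dt=np.load("pics/top0.npy"); ds=np.load("pics/scene0.npy")
P=cloud("top",dt);S=cloud("scene",ds)
np.set_printoptions(precision=4,suppress=True)
print("shelf", P[150,300],P[140,260],P[125,200],P[100,100])
print("bench",P[215,270],P[240,330],S[250,200])
# tray
hsv=cv2.cvtColor(t,cv2.COLOR_BGR2HSV)
x0,y0,x1,y1=280,200,340,245
m=np.zeros(t.shape[:2],np.uint8); m[y0:y1,x0:x1]=255
h=P[...,2]
tr=((h>0.006)&(h<0.2)&(m>0)).astype(np.uint8)
print("tray depth mask",tr.sum())
w=((hsv[...,1]<60)&(m>0)).astype(np.uint8)*255
# fill all non-bench
cn=max(cv2.findContours(w,cv2.RETR_EXTERNAL,cv2.CHAIN_APPROX_NONE)[0],key=cv2.contourArea)
r=cv2.minAreaRect(cn); print("rect px",r)
bx=cv2.boxPoints(r); W=np.array([onz("top",p,0.011) for p in bx]); print(W, [np.linalg.norm(W[i]-W[(i+1)%4]) for i in range(4)],W.mean(0))
for i in range(4): print(np.degrees(np.arctan2(*(W[(i+1)%4]-W[i])[1::-1])))
for n,im,D,(a,b,c,d) in (("top",t,P,(280,200,340,245)),("scene",s,S,(260,220,335,270))):
    hs=cv2.cvtColor(im,cv2.COLOR_BGR2HSV)
    bm=(hs[...,0]>100)&(hs[...,0]<130)&(hs[...,1]>150)
    mm=np.zeros_like(bm);mm[b:d,a:c]=True
    bm&=mm; v,u=np.nonzero(bm)
    print(n,"blue",len(u),u.mean(),v.mean(),u.min(),u.max(),v.min(),v.max())
    q=D[bm]; tp=q[q[:,2]>0.05]; print("top pts",len(tp),tp.mean(0) if len(tp) else None, q[:,2].max())
# Bar: high points within tray area
bar=(h>0.085)&(h<0.12)&(m>0); v,u=np.nonzero(bar); print("bar px",len(u)); print(np.c_[u,v],P[bar])
# gauge base
E
```

```text
shelf [0.4812 0.0608 1.0157] [0.4959 0.1235 1.0184] [0.5201 0.2193 1.0163] [0.5589 0.3796 1.0185]
bench [ 0.4983  0.2507 -0.0016] [ 0.3967 -0.0014 -0.0027] [0.3319 0.3747 0.0006]
tray depth mask 1081
rect px ((309.88995361328125, 223.22998046875), (28.991378784179688, 41.86072540283203), 81.8698959350586)
[[ 0.5108  0.1781  0.011 ]
 [ 0.5374  0.0059  0.011 ]
 [ 0.4181 -0.012   0.011 ]
 [ 0.3922  0.1581  0.011 ]] [np.float64(0.17426560116188416), np.float64(0.12063806237929274), np.float64(0.17208540050711846), np.float64(0.12025677354298245)] [0.4646 0.0825 0.011 ]
-81.20026149301438
-171.4482064032968
98.66935612449767
9.589992018681325<stdin>:26: RuntimeWarning: Mean of empty slice.
  ret = ret.dtype.type(ret / rcount)
Traceback (most recent call last):
ValueError: zero-size array to reduction operation minimum which has no identity
```

```bash
python3 - <<'E'
from h import *
np.set_printoptions(precision=4,suppress=True)
t=cv2.imread("pics/top0.png"); s=cv2.imread("pics/scene0.png")
P=cloud("top",np.load("pics/top0.npy"));S=cloud("scene",np.load("pics/scene0.npy"))
for n,im,D,(a,b,c,d) in (("top",t,P,(280,200,340,245)),("scene",s,S,(260,220,335,270))):
    b_=im[...,0].astype(int)-im[...,2]
    bm=b_>50
    mm=np.zeros_like(bm);mm[b:d,a:c]=True
    bm&=mm; v,u=np.nonzero(bm)
    print(n,"blue",len(u),u.mean(),v.mean(),u.min(),u.max(),v.min(),v.max())
    q=D[bm]; print("zs",np.sort(q[:,2])[::-1][:40])
    tp=q[q[:,2]>0.052]; print("top pts",len(tp),tp.mean(0) if len(tp) else None)
    if len(tp):
        vv,uu=np.nonzero(bm&(D[...,2]>0.052)); uv=(uu.mean(),vv.mean()); print(uv,onz(n,uv,0.062))
    bar=(D[...,2]>0.08)&(D[...,2]<0.13)&mm; v,u=np.nonzero(bar); print("bar px",len(u)); print(np.c_[u,v,D[bar]][::2])
E
```

```text
top blue 55 302.3272727272727 224.36363636363637 298 307 221 228
zs [0.0657 0.0653 0.064  0.0629 0.0626 0.0624 0.0621 0.0603 0.0603 0.06
 0.0596 0.0595 0.0587 0.058  0.0579 0.0577 0.057  0.0555 0.0519 0.0362
 0.0327 0.0251 0.0229 0.0171 0.0164 0.0157 0.0155 0.0143 0.0138 0.0137
 0.0135 0.0133 0.0133 0.0132 0.0131 0.0129 0.0128 0.0118 0.0115 0.0111]
top pts 18 [0.4598 0.1157 0.0605]
(np.float64(301.1666666666667), np.float64(223.05555555555554)) [0.4596 0.1156 0.062 ]
bar px 58
[[316.     209.       0.5135   0.0563   0.088 ]
 [316.     210.       0.5083   0.0561   0.0975]
 [318.     210.       0.508    0.0481   0.1003]
 [317.     211.       0.504    0.052    0.1001]
 [316.     212.       0.5008   0.056    0.0937]
 [318.     212.       0.5008   0.0481   0.0947]
 [318.     213.       0.4962   0.048    0.0995]
 [318.     214.       0.4926   0.048    0.0972]
 [318.     215.       0.4885   0.0479   0.0983]
 [318.     216.       0.4842   0.0478   0.101 ]
 [317.     217.       0.4807   0.0518   0.0968]
 [319.     217.       0.4813   0.044    0.0919]
 [318.     218.       0.4767   0.0478   0.
[... 2721 characters left out ...]
  0.4424   0.0424   0.1008]
 [302.     239.       0.4351   0.0455   0.1028]
 [304.     239.       0.4387   0.0406   0.1011]
 [302.     240.       0.4322   0.0441   0.1021]
 [304.     240.       0.4362   0.0395   0.0998]
 [303.     241.       0.4311   0.0403   0.1005]
 [302.     242.       0.4279   0.0421   0.0986]
 [304.     242.       0.4324   0.0379   0.0953]
 [302.     243.       0.4253   0.041    0.0973]
 [304.     243.       0.4296   0.0365   0.0945]
 [302.     244.       0.4275   0.0426   0.0889]
 [304.     244.       0.43     0.0371   0.0888]
 [303.     245.       0.4257   0.0384   0.0883]
 [302.     246.       0.4246   0.0415   0.0831]
 [304.     246.       0.4285   0.0369   0.0808]]
```

```bash
python3 - <<'E'
import cv2
t=cv2.imread("pics/top0.png"); s=cv2.imread("pics/scene0.png")
cv2.imwrite("pics/t_c.png",cv2.resize(t[200:248,280:340],None,fx=12,fy=12,interpolation=cv2.INTER_NEAREST))
cv2.imwrite("pics/t_d.png",cv2.resize(t[165:220,215:275],None,fx=10,fy=10,interpolation=cv2.INTER_NEAREST))
cv2.imwrite("pics/s_c.png",cv2.resize(s[215:275,260:335],None,fx=10,fy=10,interpolation=cv2.INTER_NEAREST))
cv2.imwrite("pics/s_d.png",cv2.resize(s[130:220,215:270],None,fx=6,fy=6,interpolation=cv2.INTER_NEAREST))
E
```

```text
(no output)
```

View pics/t_c.png

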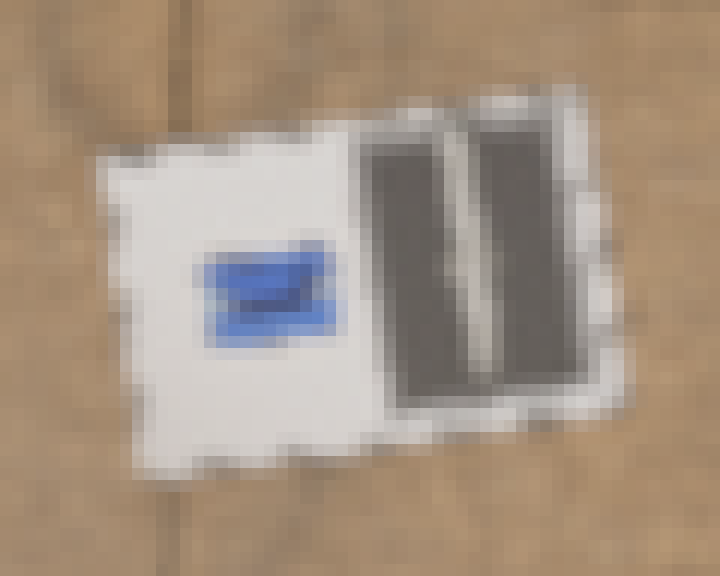

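View pics/t_d.png

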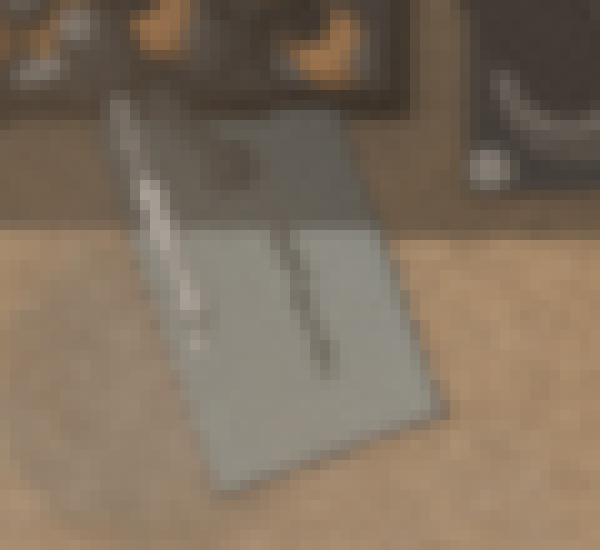

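View pics/s_c.png

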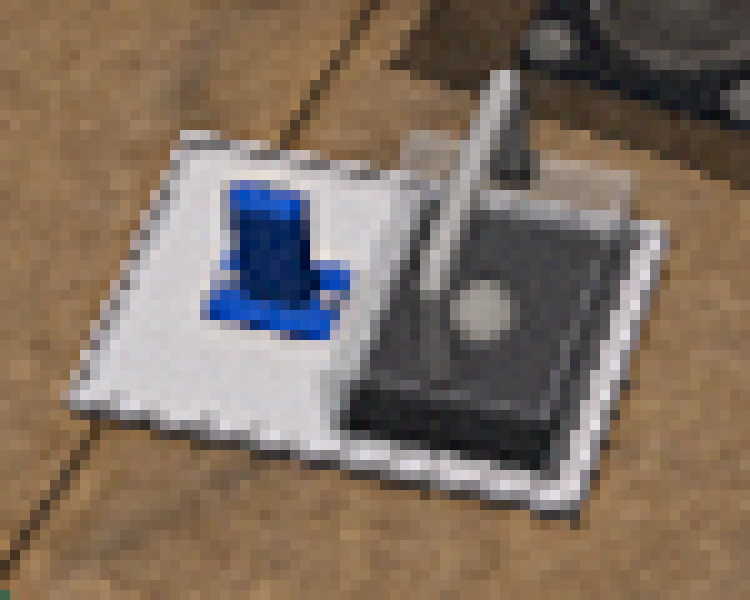

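View pics/s_d.png

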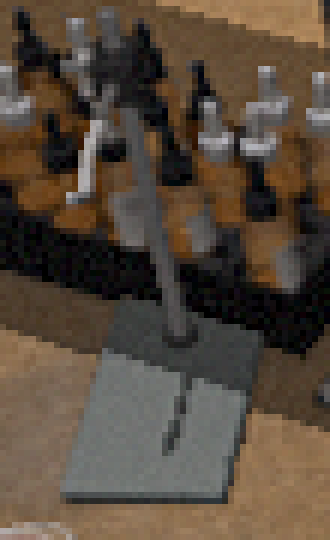

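```bash
python3 - <<'E'
from h import *
np.set_printoptions(precision=4,suppress=True)
t=cv2.imread("pics/top0.png"); s=cv2.imread("pics/scene0.png")
P=cloud("top",np.load("pics/top0.npy"));S=cloud("scene",np.load("pics/scene0.npy"))
for n,D,(a,b,c,d) in (("top",P,(218,165,262,215)),("scene",S,(215,130,262,190))):
    mm=np.zeros(D.shape[:2],bool);mm[b:d,a:c]=True
    q=mm&(D[...,2]>0.17)&(D[...,2]<0.35); v,u=np.nonzero(q)
    print(n); print(np.c_[u,v,D[q]][:: (1 if n=="top" else 2)])
# base rod in scene
print("rod base scene",onz("scene",(245,186),0.012))
for uv in ((237.5,214),(259,206.2),(249,176)): print("base corner",onz("top",uv,0.01))
print("postsA",P[172,272],onz("top",(272,178),0.02),onz("top",(319,186),0.02))
E
```

```text
top
[[261.     165.       0.6578   0.2587   0.2176]
 [221.     166.       0.6416   0.3938   0.261 ]
 [222.     166.       0.6423   0.391    0.2583]
 [223.     166.       0.6414   0.3863   0.2623]
 [224.     166.       0.6475   0.3894   0.2379]
 [225.     166.       0.6459   0.384    0.2444]
 [226.     166.       0.6468   0.3813   0.2409]
 [261.     166.       0.6605   0.263    0.1919]
 [221.     167.       0.6386   0.3943   0.2586]
 [222.     167.       0.6371   0.3891   0.2645]
 [223.     167.       0.6367   0.385    0.2664]
 [224.     167.       0.6397   0.3847   0.2545]
 [225.     167.       0.6437   0.3855   0.2382]
 [226.     167.       0.643    0.3811   0.2412]
 [227.     167.       0.6444   0.3789   0.2357]
 [220.     168.       0.6402   0.4039   0.2365]
 [221.     168.       0.6341   0.3932   0.2619]
 [222.     168.       0.6339   0.3894   0.2626]
 [223.     168.       0.6348   0.3868   0.2593]
 [224.     168.       0.6361   0.3846   0.2541]
 [225.     168.       0.6393   0.3845   0.2409]
 [226.     168.       0.6405   0.3822   0.2363]
 [227.     168.       0.6403   0.3783   
[... 9950 characters left out ...]

 [230.     155.       0.5656   0.3603   0.2289]
 [229.     156.       0.5618   0.362    0.2271]
 [229.     157.       0.5607   0.362    0.2238]
 [229.     158.       0.5535   0.3565   0.2269]
 [229.     159.       0.5548   0.3587   0.221 ]
 [229.     160.       0.5518   0.357    0.2197]
 [229.     161.       0.5504   0.3568   0.2167]
 [227.     162.       0.5335   0.3504   0.2278]
 [229.     162.       0.5439   0.3519   0.2192]
 [227.     163.       0.5296   0.3478   0.2276]]
rod base scene [0.6401 0.3927 0.012 ]
base corner [0.4998 0.3841 0.01  ]
base corner [0.5334 0.2961 0.01  ]
base corner [0.6618 0.3434 0.01  ]
postsA [0.6581 0.2333 0.1048] [0.6521 0.2446 0.02  ] [0.62   0.0468 0.02  ]
```

```bash
python3 - <<'E'
import cv2
t=cv2.imread("pics/top0.png"); s=cv2.imread("pics/scene0.png")
cv2.imwrite("pics/t_e.png",cv2.resize(t[172:232,362:462],None,fx=8,fy=8,interpolation=cv2.INTER_NEAREST))
cv2.imwrite("pics/s_e.png",cv2.resize(s[198:308,375:495],None,fx=5,fy=5,interpolation=cv2.INTER_NEAREST))
E
```

```text
(no output)
```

View pics/t_e.png

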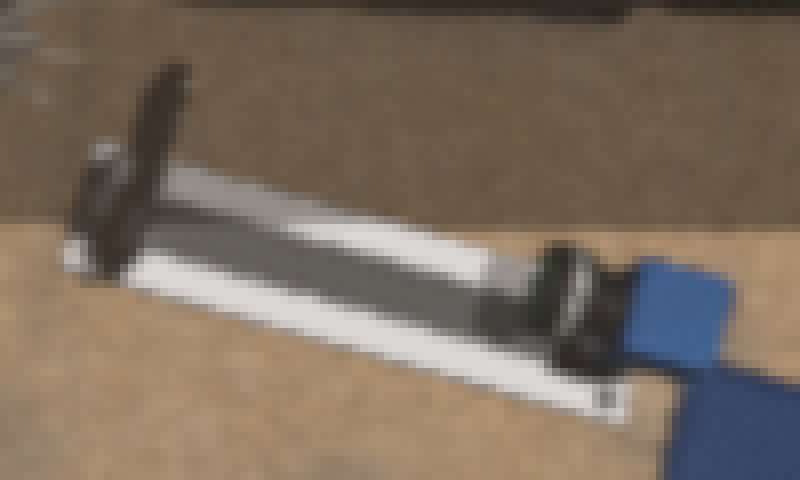

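View pics/s_e.png

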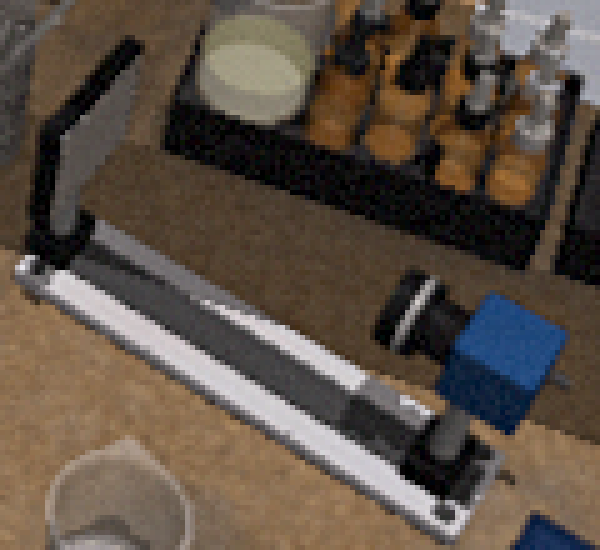

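```bash
python3 - <<'E'
from h import *
np.set_printoptions(precision=4,suppress=True)
t=cv2.imread("pics/top0.png"); s=cv2.imread("pics/scene0.png")
P=cloud("top",np.load("pics/top0.npy"));S=cloud("scene",np.load("pics/scene0.npy"))
# bar fit
mm=np.zeros(P.shape[:2],bool);mm[200:245,308:330]=True
v,u=np.nonzero(mm&(P[...,2]>0.088)&(P[...,2]<0.12)); W=np.array([onz("top",(a,b),0.098) for a,b in zip(u,v)])
l=cv2.fitLine(W[:,:2].astype(np.float32),cv2.DIST_L2,0,.001,.001).ravel(); print("bar",l,np.degrees(np.arctan2(l[1],l[0])),W.mean(0))
# gauge base
c=[onz("top",p,0.016) for p in ((370.1,204.8),(440.8,224.5),(373.9,189.5))]
print(c,np.linalg.norm(c[0]-c[1]),np.linalg.norm(c[0]-c[2]),np.degrees(np.arctan2(*(c[0]-c[1])[1::-1])))
sc=[onz("scene",p,0.016) for p in ((375+16/5,198+262/5),(375+458/5,198+527/5),(375+500/5,198+450/5))]
print("scene",sc,np.linalg.norm(sc[0]-sc[1]),np.linalg.norm(sc[1]-sc[2]),np.degrees(np.arctan2(*(sc[0]-sc[1])[1::-1])))
ang=np.radians(-14); ex=np.array([np.cos(ang),np.sin(ang)]); ey=np.array([-ex[1],ex[0]])
# all points of gauge in scene/top frame, above 0.03
for n,D,(a,b,c_,d) in (("top",P,(365,175,458,225)),("scene",S,(378,200,492,300))):
    mm=np.zeros(D.shape[:2],bool);mm[b:d,a:c_]=True
    if n=="scene":
        # white panel face
        g=s.astype(int)
        q=mm&(D[...,2]>0.07)&(D[...,2]<0.19); q[:, :]&=True
        v,u=np.nonzero(q)
        lens=q&(np.arange(640)[None]>440)&(np.arange(640)[None]<470)
        pan=q&(np.arange(640)[None]<405)&(s.mean(2)>70)
        print("lens z range",D[lens][:,2].min(),D[lens][:,2].max(),D[lens].mean(0),lens.sum())
        pp=D[pan]; print("panel face n",len(pp),pp.mean(0),pp[:,2].min(),pp[:,2].max())
        A=pp-pp.mean(0); U,sv,Vt=np.linalg.svd(A,full_matrices=False); nrm=Vt[2]; print("normal",nrm,sv, np.degrees(np.arctan2(nrm[1],nrm[0])))
        np.save("pics/lensP.npy",D[lens]);np.save("pics/panP.npy",pp)
    else:
        q=mm&(D[...,2]>0.1)&(D[...,2]<0.19)
        v,u=np.nonzero(q); lp=D[q]; k=u>400
        print("top lens/cam",lp[k].mean(0),k.sum(),"panel",lp[~k].mean(0),(~k).sum(),lp[~k][:,2].max())
        print(np.c_[u,v,lp][~k][::4])
# bystanders (approx top circle centres)
for n_,uv,z in (("amber",(363,246),0.08),("beaker",(399,250),0.02),("flask",(430,253),0.02),("jar",(251,244),.05)): print(n_,onz("top",uv,z))
E
```

```text
bar [0.9877 0.1561 0.4703 0.0466] 8.983022 [0.4703 0.0466 0.098 ]
[array([ 0.5432, -0.1671,  0.016 ]), array([ 0.4639, -0.4588,  0.016 ]), array([ 0.6082, -0.1836,  0.016 ])] 0.3023100107246036 0.06710614951656897 74.79696690478183
scene [array([ 0.5488, -0.1643,  0.016 ]), array([ 0.4706, -0.4528,  0.016 ]), array([ 0.5308, -0.4669,  0.016 ])] 0.29891066044993136 0.06184948110406629 74.82608944881133
top lens/cam [ 0.5053 -0.4192  0.1471] 314 panel [ 0.5735 -0.1817  0.1595] 160 0.18243616282027925
[[365.     177.       0.625   -0.1292   0.1802]
 [367.     178.       0.6288  -0.1407   0.1454]
 [369.     179.       0.6227  -0.1472   0.1557]
 [383.     180.       0.6156  -0.1982   0.1733]
 [383.     181.       0.6125  -0.1987   0.1695]
 [381.     182.       0.6107  -0.1926   0.1595]
 [385.     182.       0.608   -0.2057   0.1731]
 [381.     183.       0.605   -0.1912   0.1681]
 [379.     184.       0.6135  -0.1924   0.1067]
 [383.     184.       0.5994  -0.1974   0.1767]
 [381.     185.       0.5966  -0.1907   0.1711]
 [379.     186.       0.6012  -0.1892   0.1279]
 [383.     186.     
[... 986 characters left out ...]
]
 [380.     200.       0.5389  -0.1859   0.1719]
 [378.     201.       0.5348  -0.1783   0.1727]
 [376.     202.       0.5317  -0.1713   0.1681]
 [374.     203.       0.5368  -0.1714   0.1091]
 [378.     203.       0.5275  -0.1784   0.171 ]
 [376.     204.       0.5265  -0.1734   0.1519]
 [375.     205.       0.527   -0.1735   0.1217]]
lens z range 0.0700506085255385 0.1600647536100362 [ 0.6408 -0.3728  0.1138] 986
panel face n 411 [ 0.4964 -0.2159  0.1158] 0.0700900727133954 0.17710937636594934
normal [-0.2956  0.9095 -0.2923] [2.2669 0.3964 0.3483] 108.00352379346225
amber [ 0.3701 -0.13    0.08  ]
beaker [ 0.3577 -0.2827  0.02  ]
flask [ 0.3468 -0.4088  0.02  ]
jar [0.3749 0.3151 0.05  ]
```

```bash
python3 - <<'E'
from h import *
np.set_printoptions(precision=1,suppress=True,linewidth=150)
t=cv2.imread("pics/top0.png"); s=cv2.imread("pics/scene0.png")
P=cloud("top",np.load("pics/top0.npy"));S=cloud("scene",np.load("pics/scene0.npy"))
ang=np.radians(-15.2); ex=np.array([np.cos(ang),np.sin(ang)]); ey=np.array([-ex[1],ex[0]]); o=np.array([.540,-.319])
def loc(D): 
    q=D[...,:2]-o; return np.stack([q@ex,q@ey,D[...,2]],-1)*1000
for n,D,im in (("top",P,t),("scene",S,s)):
    L=loc(D); b=im.mean(2)
    reg=(np.abs(L[...,0])<70)&(L[...,1]>-180)&(L[...,1]<150)&(L[...,2]<190)
    base=reg&(L[...,2]>6)&(L[...,2]<25)&(b>150)
    print(n,"base",base.sum(),"x pct",np.percentile(L[base][:,0],[1,3,97,99]),"y",np.percentile(L[base][:,1],[0,1,2,98,99,100]))
    # edges: for near edge per column
    pan=reg&(L[...,1]>60)&(L[...,2]>90); 
    print(" panel n",pan.sum(),"x",np.percentile(L[pan][:,0],[2,5,95,98]),"y",np.percentile(L[pan][:,1],[2,5,25,50,75,95,98]),"z",np.percentile(L[pan][:,2],[95,98]))
    face=pan&(b>75)
    if face.sum()>20: print(" face n",face.sum(),"x",np.percentile(L[face][:,0],[2,50,98]),"y",np.percentile(L[face][:,1],[5,50,95]),"z",np.percentile(L[face][:,2],[2,50,98]))
    cam=reg&(L[...,1]<-60)&(L[...,2]>105)
    print(" cam n",cam.sum(),"x",np.percentile(L[cam][:,0],[2,5,50,95,98]),"y",np.percentile(L[cam][:,1],[2,25,50,75,95,98]),"z",np.percentile(L[cam][:,2],[2,95,98]))
    le=cam&(L[...,1]>-115); q=L[le]; print(" lens ring n",le.sum(),"x",np.percentile(q[:,0],[2,5,50,95,98]),"z",np.percentile(q[:,2],[2,50,98]), "y",np.percentile(q[:,1],[50,90,95,98,100]))
E
```

```text
top base 406 x pct [-38.1 -37.6  28.   30.2] y [-154.9 -144.6 -141.9  112.8  145.   149.5]
 panel n 151 x [-50.7 -50.5  37.3  39.9] y [126.8 127.9 131.8 137.  140.9 141.6 144.7] z [176.4 177.4]
 face n 22 x [-51.   -8.8  30.2] y [126.6 130.6 144.6] z [ 98.5 155.3 174.9]
 cam n 313 x [-28.2 -27.6  -8.1  15.6  17.3] y [-147.5 -128.6 -107.1  -81.6  -64.   -63.2] z [118.  157.7 158.9]
 lens ring n 186 x [-26.9 -26.1  -8.1  15.3  16.8] z [116.9 147.1 157.9] y [-87.4 -64.1 -63.4 -63.  -62.4]
scene base 654 x pct [-39.9 -39.   26.2  27.7] y [-147.2 -144.8 -142.   123.7  136.3  149.6]
 panel n 418 x [-52.7 -52.   34.7  38.1] y [126.9 127.  127.8 128.8 134.  139.9 140.9] z [176.2 177.3]
 face n 178 x [-44.1  -4.3  35.8] y [126.9 127.8 128.7] z [ 98.  133.9 168.7]
 cam n 698 x [-30.4 -29.8 -18.8  11.7  15.3] y [-148.4 -132.5 -114.8  -89.8  -67.7  -64.4] z [114.3 157.9 158.6]
 lens ring n 351 x [-29.7 -29.  -17.8   8.   13.2] z [119.4 147.8 158.1] y [-90.  -67.7 -65.  -63.6 -62.5]
```

Request:
{"api": "step_arm", "payload": {"increments": [{"jaw":0,"offset":[0.012,-0.023,0.01],"spin":3},{"jaw":0,"offset":[0.028,-0.055,0.02],"spin":6},{"jaw":0,"offset":[0.045,-0.088,0.02],"spin":10},{"jaw":0,"offset":[0.062,-0.121,0.02],"spin":14},{"jaw":0,"offset":[0.079,-0.154,0.02],"spin":18},{"jaw":0,"offset":[0.096,-0.187,0.02],"spin":22},{"jaw":0,"offset":[0.113,-0.22,0.02],"spin":25.9},{"jaw":0,"offset":[0.13,-0.253,0.02],"spin":25.9},{"jaw":0,"offset":[0.147,-0.286,0.02],"spin":25.9},{"jaw":0,"offset":[0.164,-0.319,0.02],"spin":25.9},{"jaw":0,"offset":[0.181,-0.352,0.02],"spin":25.9},{"jaw":0,"offset":[0.198,-0.385,0.02],"spin":25.9}]}}

```text
time: 1.1
tool_pos: [0.3729, 0.1868, 0.2688]
tool_rot: [0.246, -3.132, 0.003]
force: [0.7, 0.2, -0.5]
gripper_width: 0.0428
```

Request:
{"api": "step_arm", "payload": {"increments": [{"jaw":0,"offset":[0.015,-0.03,0],"spin":0},{"jaw":0,"offset":[0.03,-0.06,0],"spin":0},{"jaw":0,"offset":[0.045,-0.09,0],"spin":0},{"jaw":0,"offset":[0.06,-0.118,-0.01],"spin":0},{"jaw":0,"offset":[0.07,-0.137,-0.03],"spin":0},{"jaw":0,"offset":[0.0737,-0.144,-0.06],"spin":0},{"jaw":0,"offset":[0.0737,-0.144,-0.09],"spin":0},{"jaw":0,"offset":[0.0737,-0.144,-0.109],"spin":0},{"jaw":0,"offset":[0.0737,-0.144,-0.109],"spin":0},{"jaw":0,"offset":[0.0737,-0.144,-0.109],"spin":0}]}}

```text
time: 1.93
tool_pos: [0.4455, 0.0427, 0.1588]
tool_rot: [0.245, -3.129, 0.002]
force: [0.7, 0.0, 0.3]
gripper_width: 0.0427
```

```bash
python3 - <<'E'
from h import *
print(observe()["tool_pos"],observe()["tool_rot"])
for n,(a,b,c,d) in (("scene",(240,130,360,290)),("top",(280,180,350,250))):
    p,D=snapshot(n); f=4.5 if n=="scene" else 8
    cv2.imwrite(f"pics/{n}1.png",cv2.resize(p[b:d,a:c],None,fx=3.7 if n=="scene" else 8,fy=3.7 if n=="scene" else 8,interpolation=cv2.INTER_CUBIC))
E
```

```text
[0.44546892 0.04273046 0.15883061] [ 2.45037355e-01 -3.12870357e+00  2.10576819e-03]
```

View pics/scene1.png

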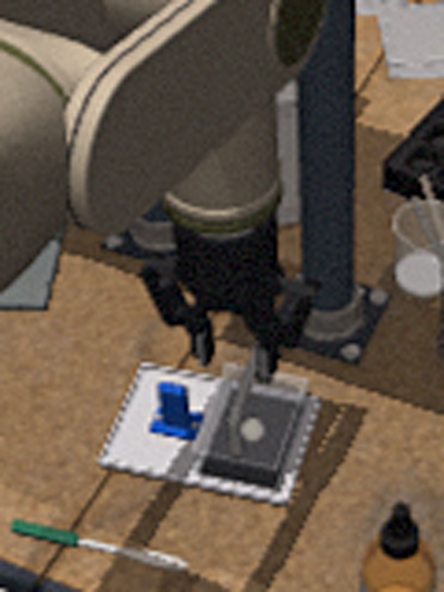

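View pics/top1.png

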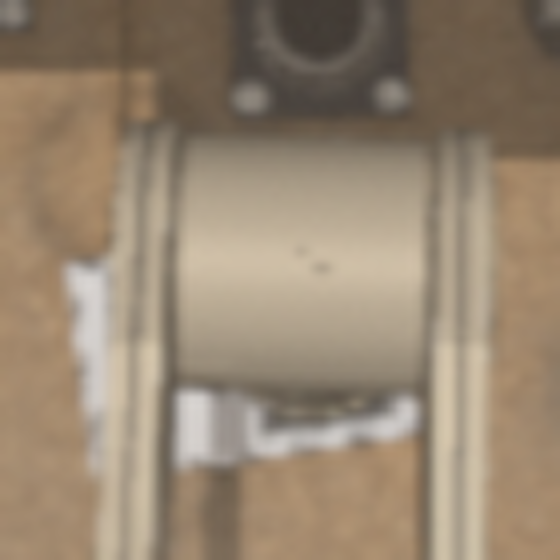

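Request:
{"api": "step_arm", "payload": {"increments": [{"jaw":0,"offset":[0.001,0,-0.02],"spin":0},{"jaw":0,"offset":[0.001,0,-0.045],"spin":0},{"jaw":0,"offset":[0.001,0,-0.064],"spin":0},{"jaw":0,"offset":[0.001,0,-0.064],"spin":0},{"jaw":0.4,"offset":[0.001,0,-0.064],"spin":0},{"jaw":0.6,"offset":[0.001,0,-0.064],"spin":0},{"jaw":1,"offset":[0.001,0,-0.064],"spin":0},{"jaw":1,"offset":[0.001,0,-0.064],"spin":0},{"jaw":1,"offset":[0.001,0,-0.064],"spin":0},{"jaw":1,"offset":[0.001,0,-0.064],"spin":0},{"jaw":1,"offset":[0.001,0,-0.064],"spin":0},{"jaw":1,"offset":[0.001,0,-0.064],"spin":0}]}}

```text
time: 3.03
tool_pos: [0.4501, 0.0433, 0.0999]
tool_rot: [-0.246, 3.126, -0.002]
force: [-1.6, 2.7, 7.0]
gripper_width: 0.0078
```

```bash
python3 - <<'E'
from h import *
o=observe();print(o["tool_pos"],o["tool_rot"],o["force"],o["moment"],o["gripper_width"])
p,D=snapshot("scene")
cv2.imwrite("pics/scene2.png",cv2.resize(p[190:280,260:350],None,fx=6.5,fy=6.5,interpolation=cv2.INTER_CUBIC))
E
```

```text
[0.45014918 0.04332232 0.09988359] [-2.45804476e-01  3.12602420e+00 -2.35949093e-03] [-1.59382966  2.69140715  6.97371786] [0.38350175 0.25597028 0.0014165 ] 0.0077624554053038345
```

View pics/scene2.png

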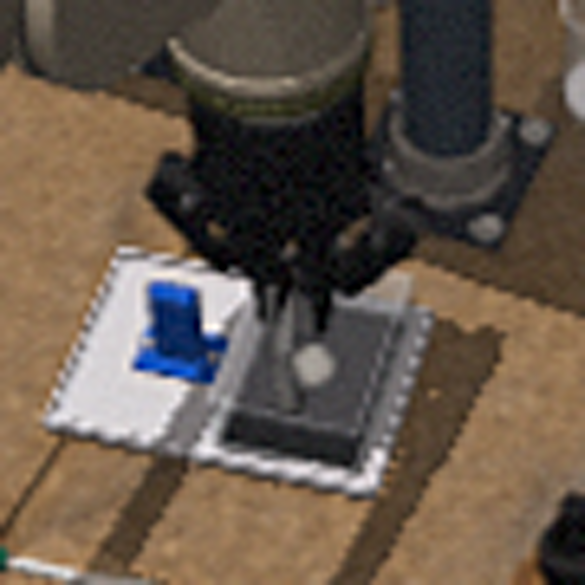

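Request:
{"api": "step_arm", "payload": {"increments": [{"jaw":1,"offset":[-0.002,0,0.005],"spin":0},{"jaw":1,"offset":[-0.003,0,0.01],"spin":0},{"jaw":1,"offset":[-0.003,0,0.015],"spin":0},{"jaw":1,"offset":[-0.003,0,0.015],"spin":0}]}}

```text
time: 3.42
tool_pos: [0.448, 0.0432, 0.1166]
tool_rot: [-0.246, 3.124, -0.003]
force: [0.2, -0.3, -1.8]
gripper_width: 0.0075
```

```bash
python3 - <<'E'
from h import *
o=observe();print(o["tool_pos"],o["tool_rot"],o["force"],o["moment"],o["gripper_width"],o["joint_positions"])
p,D=snapshot("scene")
cv2.imwrite("pics/scene3.png",cv2.resize(p[190:280,260:350],None,fx=6.5,fy=6.5,interpolation=cv2.INTER_CUBIC))
E
```

```text
[0.44800051 0.04324481 0.11657117] [-2.45674961e-01  3.12372826e+00 -2.90779423e-03] [ 0.16403831 -0.27564982 -1.79551345] [ 0.00486406 -0.00377229 -0.00880002] 0.007465824401408391 [-1.69493768e-02 -1.85179649e-01  2.04784317e+00 -1.11438308e-03
  1.27057282e+00 -1.74439346e+00]
```

View pics/scene3.png

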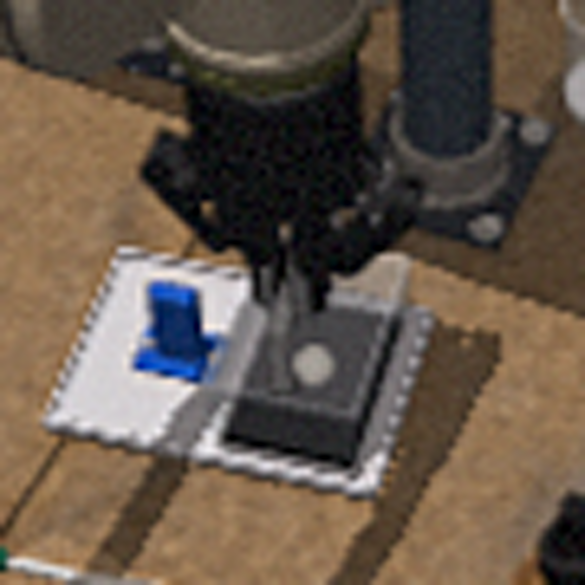

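Request:
{"api": "step_arm", "payload": {"increments": [{"jaw":1,"offset":[0,0,0.01],"spin":0},{"jaw":1,"offset":[0,0,0.025],"spin":0},{"jaw":1,"offset":[0,0,0.045],"spin":0},{"jaw":1,"offset":[0,0.005,0.07],"spin":0},{"jaw":1,"offset":[-0.005,0.015,0.095],"spin":0},{"jaw":1,"offset":[-0.01,0.03,0.12],"spin":-2},{"jaw":1,"offset":[-0.015,0.05,0.14],"spin":-6},{"jaw":1,"offset":[-0.02,0.075,0.16],"spin":-10},{"jaw":1,"offset":[-0.025,0.1,0.175],"spin":-15},{"jaw":1,"offset":[-0.03,0.125,0.18],"spin":-20},{"jaw":1,"offset":[-0.03,0.145,0.18],"spin":-25},{"jaw":1,"offset":[-0.03,0.16,0.18],"spin":-30}]}}

```text
time: 4.47
tool_pos: [0.4175, 0.205, 0.2973]
tool_rot: [0.576, 3.08, -0.004]
force: [-0.6, 0.6, -1.4]
gripper_width: 0.0075
```

Request:
{"api": "step_arm", "payload": {"increments": [{"jaw":1,"offset":[0,0.01,0],"spin":-4},{"jaw":1,"offset":[0,0.03,0],"spin":-9},{"jaw":1,"offset":[0,0.05,0],"spin":-14},{"jaw":1,"offset":[0,0.075,0],"spin":-20},{"jaw":1,"offset":[0,0.1,0],"spin":-26},{"jaw":1,"offset":[0,0.12,0],"spin":-32},{"jaw":1,"offset":[0,0.135,0],"spin":-38},{"jaw":1,"offset":[0,0.14,0],"spin":-43},{"jaw":1,"offset":[0,0.14,0],"spin":-47},{"jaw":1,"offset":[0,0.14,0],"spin":-48},{"jaw":1,"offset":[0,0.14,0],"spin":-48}]}}

```text
time: 5.38
tool_pos: [0.4174, 0.3449, 0.2974]
tool_rot: [1.779, 2.582, -0.009]
force: [-0.0, 0.1, -1.2]
gripper_width: 0.0079
```

```bash
python3 - <<'E'
from h import *
o=observe();print(o["time"],o["tool_pos"],o["tool_rot"],o["force"],o["gripper_width"]); r=o["tool_rot"]; print("phi",2*np.degrees(np.arctan2(r[1],r[0]))-90)
for n in ("scene","top"):
    p,D=snapshot(n); uv=proj(n,o["tool_pos"]); print(n,uv)
    np.save(f"pics/{n}4.npy",D); cv2.imwrite(f"pics/{n}4full.png",p)
    a,b=int(uv[0])-50,int(uv[1])-45
    cv2.imwrite(f"pics/{n}4.png",cv2.resize(p[b:b+90,a:a+100],None,fx=6,fy=6,interpolation=cv2.INTER_CUBIC)); print(a,b)
E
```

```text
5.3833 [0.41737348 0.34493359 0.29743963] [ 1.77906865  2.58155116 -0.00936208] [-0.00564145  0.06329527 -1.24700247] 0.007850797031579145
phi 20.854882336289137
scene [200.55905547 168.22565998]
150 123
top [228.88885058 228.03378912]
178 183
```

View pics/scene4.png

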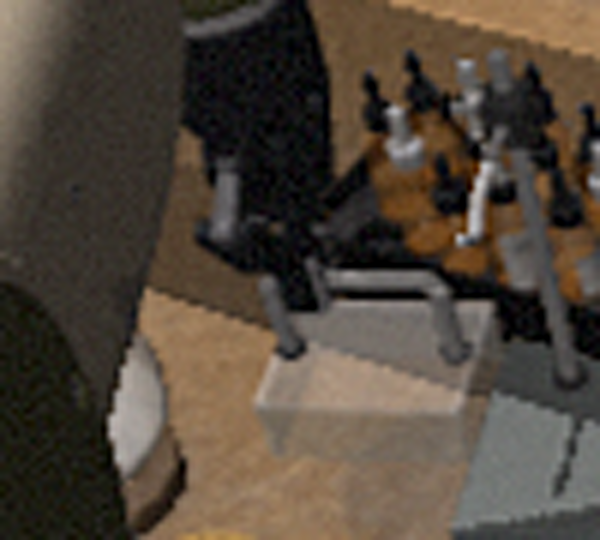

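View pics/top4.png

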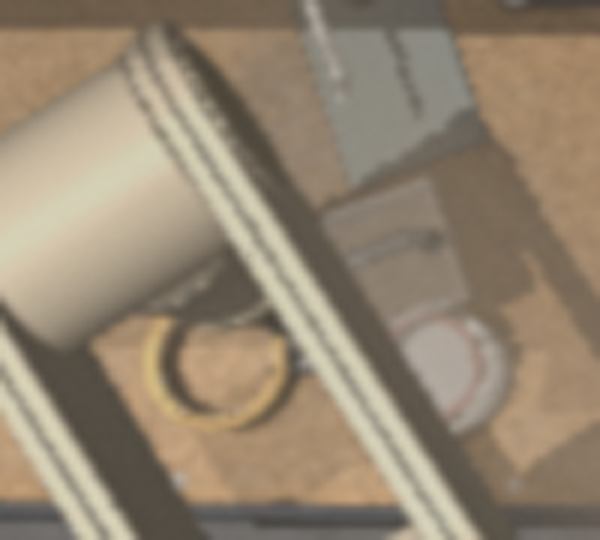

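```bash
python3 - <<'E'
from h import *
np.set_printoptions(precision=4,suppress=True)
tcp=np.array([.41737,.34493,.29744]); a=np.radians(-69.1); by=np.array([np.cos(a),np.sin(a),0]); bx=np.array([-by[1],by[0],0])
p,e=tri((222.8,169.5),(249.2,222.2)); d=p-tcp; print("bend",p,e,"along",d@by,"perp",d@bx,"z",d[2])
for n in ("scene","top"):
    D=cloud(n,np.load(f"pics/{n}4.npy")); q=D-tcp; al=q@by; pe=q@bx
    m=(np.abs(pe)<0.012)&(al>0.015)&(al<0.08)&(q[...,2]>-0.02)&(q[...,2]<0.02)
    v,u=np.nonzero(m); print(n,m.sum()); print("along max",np.percentile(al[m],[90,95,98,100]),"perp",np.median(pe[m]),"z pct",np.percentile(q[m][:,2],[5,50,90,98]))
    for lo in (0.015,0.025,0.035,0.045,0.055):
        k=m&(al>=lo)&(al<lo+.01); print(lo,k.sum(),"perp %.4f z50 %.4f z90 %.4f"%(np.median(pe[k]),np.median(q[k][:,2]),np.percentile(q[k][:,2],90)) if k.any() else "")
    # cover top: z about -0.048-? 
    m=(np.abs(pe)<0.06)&(al>-0.06)&(al<0.12)&(q[...,2]>-0.075)&(q[...,2]<-0.035)
    if m.any(): print("cover top pts",m.sum(),"al",np.percentile(al[m],[1,99]),"pe",np.percentile(pe[m],[1,99]),"z med",np.median(q[m][:,2]), np.linalg.lstsq(np.c_[al[m],pe[m],np.ones(m.sum())],q[m][:,2],rcond=None)[0])
E
```

```text
bend [0.436  0.2785 0.3006] 0.004761975285565304 along 0.06875402492737383 perp -0.006292753260406941 z 0.0031352056854145882
scene 68
along max [0.0632 0.0647 0.066  0.0666] perp -0.0031073461044843617 z pct [-0.0142 -0.0005  0.0033  0.0037]
0.015 10 perp -0.0034 z50 0.0009 z90 0.0034
0.025 11 perp -0.0038 z50 0.0013 z90 0.0031
0.035 10 perp -0.0017 z50 0.0004 z90 0.0016
0.045 13 perp -0.0027 z50 0.0007 z90 0.0037
0.055 20 perp -0.0035 z50 -0.0059 z90 0.0008
cover top pts 815 al [-0.028   0.0705] pe [-0.0389  0.0364] z med -0.05119782461419756 [-0.0406  0.1339 -0.0516]
top 43
along max [0.064  0.0661 0.0672 0.0676] perp -0.0009773383504411664 z pct [-0.0163 -0.0013  0.0017  0.0029]
0.015 4 perp -0.0013 z50 -0.0011 z90 0.0006
0.025 8 perp -0.0007 z50 -0.0004 z90 0.0018
0.035 8 perp -0.0013 z50 -0.0001 z90 0.0026
0.045 9 perp -0.0008 z50 -0.0013 z90 0.0004
0.055 10 perp -0.0010 z50 -0.0029 z90 0.0007
cover top pts 346 al [0.0083 0.0723] pe [-0.0373  0.0379] z med -0.05345992984615314 [-0.0278  0.0301 -0.0528]
```

Request:
{"api": "step_arm", "payload": {"increments": [{"jaw":1,"offset":[0.008,0.001,-0.006],"spin":0},{"jaw":1,"offset":[0.02,0.004,-0.014],"spin":0},{"jaw":1,"offset":[0.035,0.006,-0.024],"spin":0},{"jaw":1,"offset":[0.05,0.009,-0.034],"spin":0},{"jaw":1,"offset":[0.062,0.011,-0.042],"spin":0},{"jaw":1,"offset":[0.07,0.0125,-0.0464],"spin":0},{"jaw":1,"offset":[0.07,0.0125,-0.0464],"spin":0},{"jaw":1,"offset":[0.07,0.0125,-0.0464],"spin":0}]}}

```text
time: 6.15
tool_pos: [0.4876, 0.3569, 0.2506]
tool_rot: [1.778, 2.583, -0.011]
force: [0.1, -0.3, -0.7]
gripper_width: 0.008
```

```bash
cat > look.py <<'E'
from h import *
import sys
k=sys.argv[1]
o=observe();print(o["time"],o["tool_pos"],o["force"],o["gripper_width"]); r=o["tool_rot"]; print("phi",2*np.degrees(np.arctan2(r[1],r[0]))-90, "z-axis",cv2.Rodrigues(np.array(r))[0][:,2])
for n in ("scene","top"):
    p,D=snapshot(n); c=sys.argv[2:] ; uv=proj(n,o["tool_pos"]) if len(c)<3 else proj(n,[float(x) for x in c[:3]])
    np.save(f"pics/{n}{k}.npy",D); cv2.imwrite(f"pics/{n}{k}full.png",p)
    a,b=max(0,int(uv[0])-50),max(0,int(uv[1])-45)
    cv2.imwrite(f"pics/{n}{k}.png",cv2.resize(p[b:b+90,a:a+100],None,fx=6,fy=6,interpolation=cv2.INTER_CUBIC)); print(n,"crop",a,b,"tcp",uv)
E
python3 look.py 5
```

```text
6.15 [0.48758246 0.35689122 0.25055159] [ 0.08719144 -0.31991961 -0.68711283] 0.008045748608607293
phi 20.90271649867246 z-axis [ 0.00101814 -0.00885853 -0.99996024]
scene crop 165 119 tcp [215.21694058 164.78204337]
top crop 179 164 tcp [229.80885044 209.25258261]
```

View pics/scene5.png

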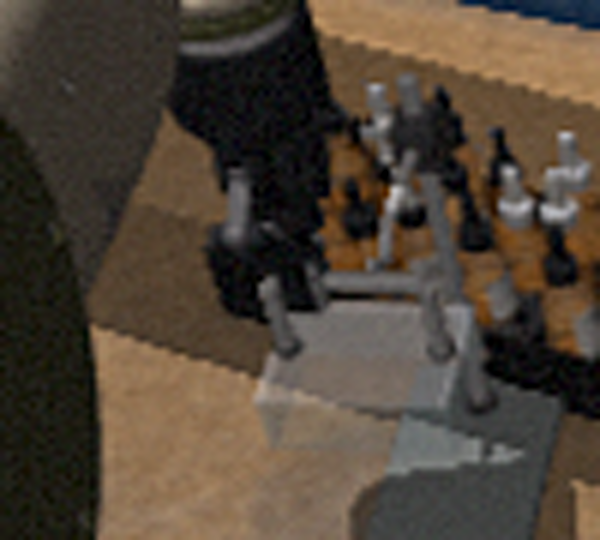

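View pics/top5.png

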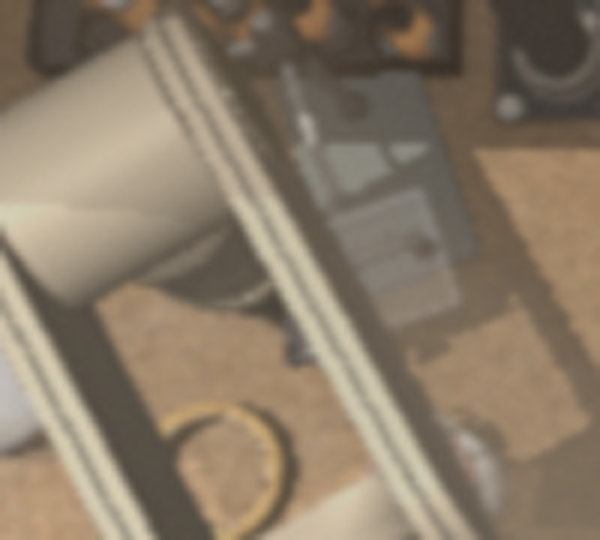

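```bash
python3 - <<'E'
from h import *
a=np.radians(21); bx=np.array([np.cos(a),np.sin(a),0]); by=np.array([bx[1],-bx[0],0]); z=np.array([0,0,1])
seat=np.array([.546,.3555,.215])
for n,(ca,cb) in (("scene",(165,119)),("top",(179,164))):
    f=lambda p: (proj(n,p)-[ca,cb]+.5)*6
    print(n,"seat",f(seat),"tip",f(seat-.018*bx+.012*z),"back",f(seat+.02*bx+.010*z),"back2",f(seat+.06*bx+.010*z),"rodtop",f(seat+.098*bx+.047*z))
    tcp=np.array([.48758,.35689,.25055]); mid=tcp+.0205*by-.001*bx-.0035*z
    print("mid",f(mid),"R",f(mid+.041*by),"L",f(mid-.041*by),"final mid",f(mid+.055*bx-.0235*z))
E
```

```text
scene seat [385.00803033 262.96034778] tip [372.84309823 267.74554308] back [389.64982552 224.60086228] back2 [405.81018265 178.21616899] rodtop [407.97722217  81.86353805]
mid [344.97566958 285.01673541] R [424.44157602 286.63128108] L [265.79143047 283.40791251] final mid [378.61239978 250.66864793]
top seat [329.38667351 187.08975997] tip [334.0318446  211.30305681] back [315.22616333 153.75316794] back2 [294.7990399   93.14632843] rodtop [259.55394143  21.41022503]
mid [342.9052144  264.88115864] R [408.87279744 240.94185437] L [276.67975019 288.91404668] final mid [323.363646   185.72174485]
```

```bash
python3 - <<'E'
import cv2
p=cv2.imread("pics/scene5full.png")
cv2.imwrite("pics/scene5z.png",cv2.resize(p[140:190,200:260],None,fx=12,fy=12,interpolation=cv2.INTER_NEAREST))
E
```

```text
(no output)
```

View pics/scene5z.png

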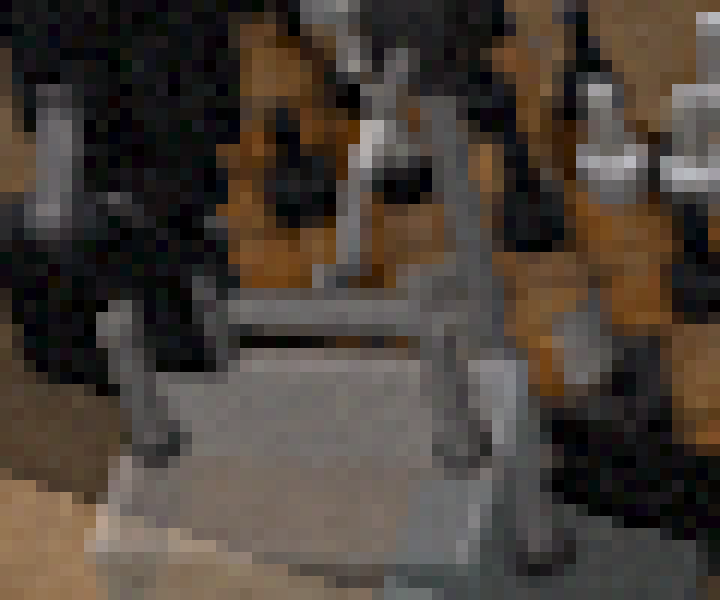

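Request:
{"api": "step_arm", "payload": {"increments": [{"jaw":1,"offset":[0.006,0.0023,0],"spin":0},{"jaw":1,"offset":[0.014,0.0055,0],"spin":0},{"jaw":1,"offset":[0.023,0.009,0],"spin":0},{"jaw":1,"offset":[0.032,0.0125,0],"spin":0},{"jaw":1,"offset":[0.041,0.016,0],"spin":0},{"jaw":1,"offset":[0.048,0.0188,0],"spin":0},{"jaw":1,"offset":[0.0514,0.0201,0],"spin":0},{"jaw":1,"offset":[0.0514,0.0201,0],"spin":0},{"jaw":1,"offset":[0.0514,0.0201,0],"spin":0}]}}

```text
time: 7.0
tool_pos: [0.5388, 0.3774, 0.2516]
tool_rot: [1.777, 2.583, -0.008]
force: [0.2, -0.2, -0.8]
gripper_width: 0.0073
```

```bash
python3 look.py 6 && python3 - <<'E'
import cv2
p=cv2.imread("pics/scene6full.png")
cv2.imwrite("pics/scene6z.png",cv2.resize(p[135:185,200:260],None,fx=12,fy=12,interpolation=cv2.INTER_NEAREST))
E
```

```text
7.0 [0.53879844 0.3774244  0.25162743] [ 0.22512731 -0.23067187 -0.81491341] 0.007251195976119803
phi 20.9327611930443 z-axis [ 0.00234284 -0.00804811 -0.99996487]
scene crop 169 108 tcp [219.23695604 153.04833916]
top crop 174 149 tcp [224.70072563 194.85341677]
```

View pics/scene6z.png

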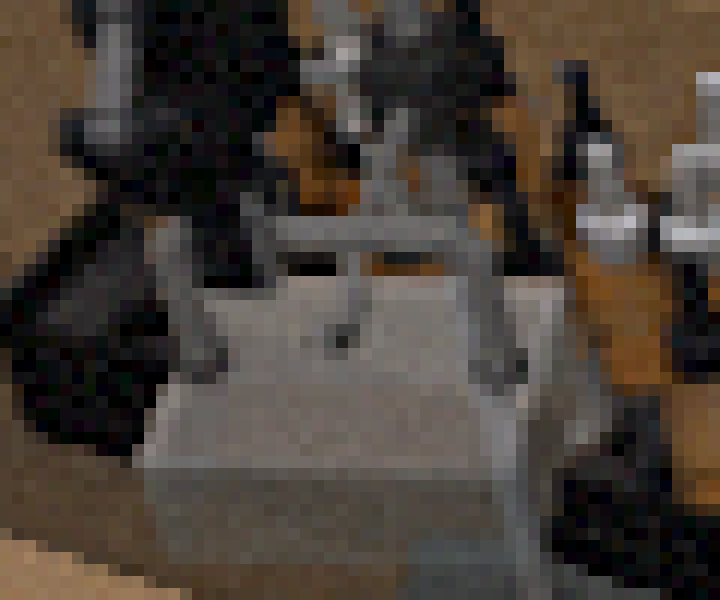

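View pics/top6.png

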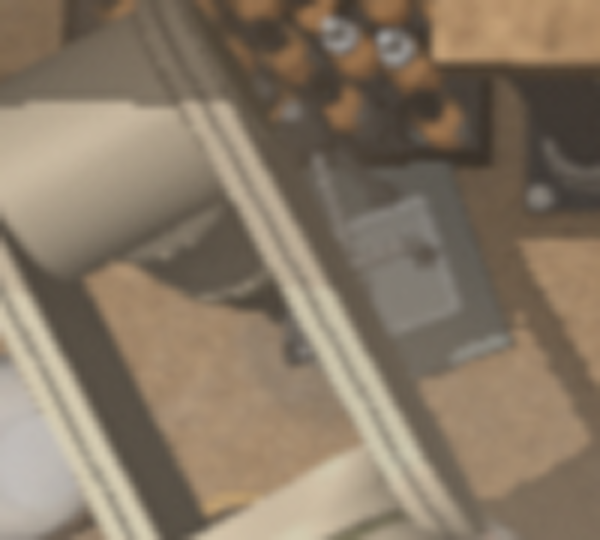

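Request:
{"api": "step_arm", "payload": {"increments": [{"jaw":1,"offset":[0,-0.0004,-0.003],"spin":0},{"jaw":1,"offset":[0,-0.0004,-0.007],"spin":0},{"jaw":1,"offset":[0,-0.0004,-0.011],"spin":0},{"jaw":1,"offset":[0,-0.0004,-0.015],"spin":0},{"jaw":1,"offset":[0,-0.0004,-0.019],"spin":0},{"jaw":1,"offset":[0,-0.0004,-0.022],"spin":0},{"jaw":1,"offset":[0,-0.0004,-0.023],"spin":0},{"jaw":1,"offset":[0,-0.0004,-0.023],"spin":0}]}}

```text
time: 7.77
tool_pos: [0.5384, 0.3769, 0.2283]
tool_rot: [1.777, 2.583, -0.009]
force: [-0.9, -0.1, -1.4]
gripper_width: 0.0075
```

```bash
python3 look.py 7 && python3 - <<'E'
import cv2
p=cv2.imread("pics/scene7full.png")
cv2.imwrite("pics/scene7z.png",cv2.resize(p[135:185,200:260],None,fx=12,fy=12,interpolation=cv2.INTER_NEAREST))
E
```

```text
7.7667 [0.53835301 0.37686348 0.22831294] [-0.90644934 -0.07138799 -1.3500048 ] 0.007505797657831298
phi 20.935792866890893 z-axis [ 0.0018621  -0.00830275 -0.9999638 ]
scene crop 170 113 tcp [220.87768372 158.89098524]
top crop 176 151 tcp [226.50597371 196.07659032]
```

View pics/scene7z.png

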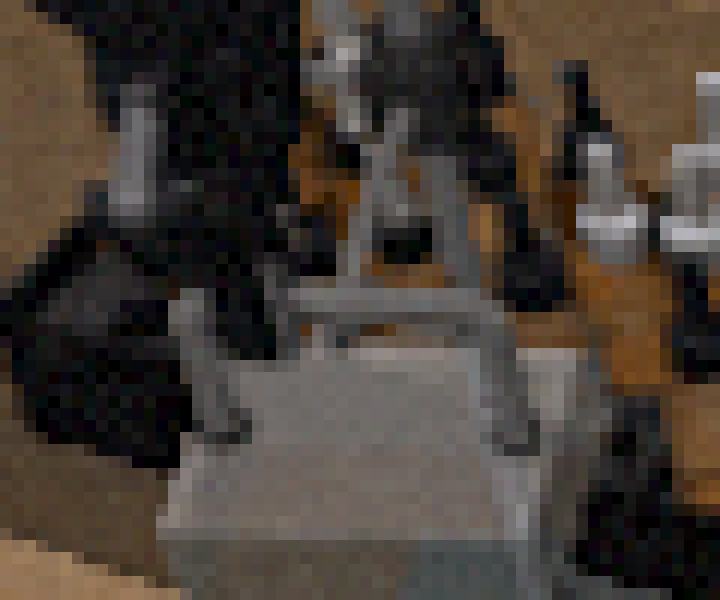

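Request:
{"api": "step_arm", "payload": {"increments": [{"jaw":1,"offset":[0,0,-0.001],"spin":0},{"jaw":1,"offset":[0,0,-0.002],"spin":0},{"jaw":1,"offset":[0,0,-0.003],"spin":0},{"jaw":1,"offset":[0,0,-0.003],"spin":0}]}}

```text
time: 8.2
tool_pos: [0.5389, 0.3773, 0.2271]
tool_rot: [1.777, 2.582, -0.006]
force: [-1.9, -0.4, 5.2]
gripper_width: 0.0076
```

Request:
{"api": "step_arm", "payload": {"increments": [{"jaw":0.8,"offset":[0,0,0],"spin":0},{"jaw":0.6,"offset":[0,0,0],"spin":0},{"jaw":0.4,"offset":[0,0,0],"spin":0},{"jaw":0.2,"offset":[0,0,0],"spin":0},{"jaw":0.2,"offset":[0,0,0],"spin":0},{"jaw":0.2,"offset":[0,0,0],"spin":0}]}}

```text
time: 8.7
tool_pos: [0.5388, 0.3772, 0.2269]
tool_rot: [1.777, 2.582, -0.006]
force: [-0.6, 1.4, 0.2]
gripper_width: 0.0344
```

```bash
python3 look.py 8 && python3 - <<'E'
import cv2
p=cv2.imread("pics/scene8full.png")
cv2.imwrite("pics/scene8z.png",cv2.resize(p[135:185,200:260],None,fx=12,fy=12,interpolation=cv2.INTER_NEAREST))
E
```

```text
8.7 [0.53883996 0.3772066  0.22690384] [-0.63604654  1.3935495   0.23033596] 0.034373670052822554
phi 20.937174843910512 z-axis [ 0.00369372 -0.00723817 -0.99996698]
scene crop 170 114 tcp [220.9695057  159.11406283]
top crop 176 151 tcp [226.5163924  196.00801267]
```

View pics/scene8z.png

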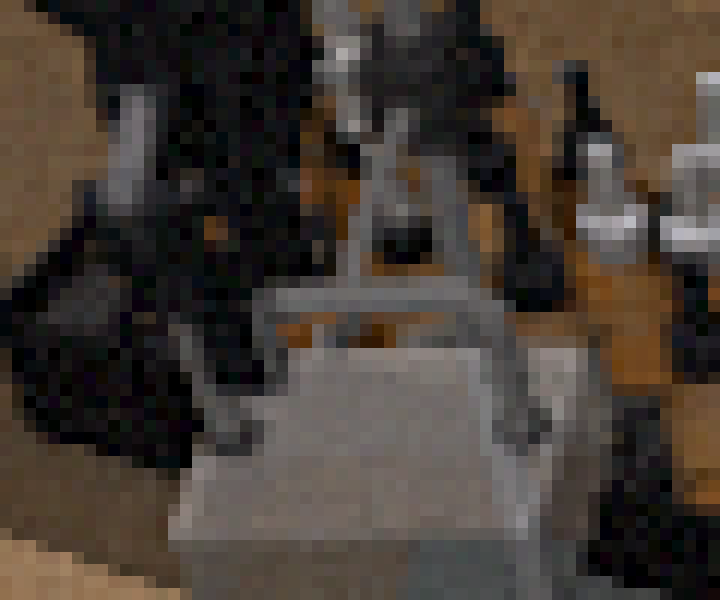

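Request:
{"api": "step_arm", "payload": {"increments": [{"jaw":0,"offset":[0,0,0],"spin":0},{"jaw":0,"offset":[0,0,0],"spin":0},{"jaw":0,"offset":[0,0,0.004],"spin":0},{"jaw":0,"offset":[0,0,0.008],"spin":0},{"jaw":0,"offset":[0,0,0.014],"spin":0},{"jaw":0,"offset":[0,0,0.02],"spin":0},{"jaw":0,"offset":[0,0,0.03],"spin":0},{"jaw":0,"offset":[0,0,0.03],"spin":0}]}}

```text
time: 9.47
tool_pos: [0.5398, 0.3778, 0.2605]
tool_rot: [1.776, 2.581, 0.0]
force: [0.9, 0.8, 1.1]
gripper_width: 0.043
```

```bash
python3 look.py 9 && python3 - <<'E'
import cv2
p=cv2.imread("pics/scene9full.png")
cv2.imwrite("pics/scene9z.png",cv2.resize(p[135:185,200:260],None,fx=12,fy=12,interpolation=cv2.INTER_NEAREST))
E
```

```text
9.4667 [0.53984164 0.37781741 0.26046885] [0.91397115 0.84346565 1.11176542] 0.04296751281378915
phi 20.938138812791408 z-axis [ 0.00746344 -0.00497236 -0.99995979]
scene crop 168 105 tcp [218.7165317  150.61469848]
top crop 173 149 tcp [223.96255249 194.13416204]
```

View pics/scene9z.png

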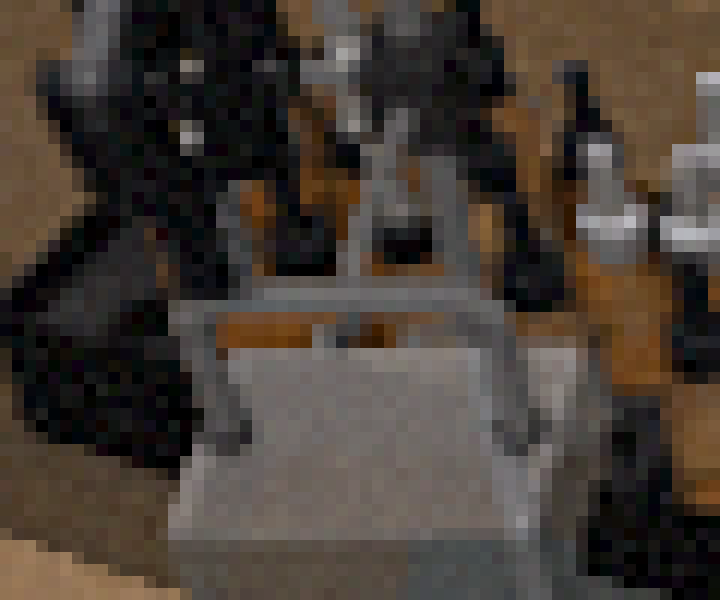

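Request:
{"api": "step_arm", "payload": {"increments": [{"jaw":0,"offset":[0,0,0.015],"spin":0},{"jaw":0,"offset":[0,0,0.035],"spin":0},{"jaw":0,"offset":[0,0,0.06],"spin":0},{"jaw":0,"offset":[-0.005,-0.01,0.08],"spin":0},{"jaw":0,"offset":[-0.014,-0.035,0.08],"spin":-2},{"jaw":0,"offset":[-0.024,-0.07,0.08],"spin":-5},{"jaw":0,"offset":[-0.035,-0.105,0.08],"spin":-8},{"jaw":0,"offset":[-0.046,-0.14,0.06],"spin":-10},{"jaw":0,"offset":[-0.057,-0.175,0.03],"spin":-12},{"jaw":0,"offset":[-0.068,-0.21,0],"spin":-12},{"jaw":0,"offset":[-0.077,-0.24,-0.03],"spin":-12},{"jaw":0,"offset":[-0.081,-0.258,-0.06],"spin":-12}]}}

```text
time: 10.57
tool_pos: [0.4588, 0.1215, 0.2032]
tool_rot: [2.036, 2.38, -0.002]
force: [1.1, -0.6, 0.2]
gripper_width: 0.0429
```

Request:
{"api": "step_arm", "payload": {"increments": [{"jaw":0,"offset":[0,-0.005,-0.02],"spin":0},{"jaw":0,"offset":[0,-0.005,-0.05],"spin":0},{"jaw":0,"offset":[0,-0.005,-0.07],"spin":0},{"jaw":0,"offset":[0,-0.005,-0.07],"spin":0},{"jaw":0,"offset":[0,-0.005,-0.07],"spin":0}]}}

```text
time: 10.98
tool_pos: [0.4577, 0.1163, 0.1323]
tool_rot: [2.037, 2.382, -0.006]
force: [0.6, -0.1, 1.4]
gripper_width: 0.0425
```

```bash
python3 look.py 10 && python3 - <<'E'
from h import *
np.set_printoptions(precision=4,suppress=True)
s=cv2.imread("pics/scene10full.png"); S=cloud("scene",np.load("pics/scene10.npy"))
b=(s[...,0].astype(int)-s[...,2])>50; mm=np.zeros_like(b); mm[220:270,260:335]=True; b&=mm
v,u=np.nonzero(b); print("blue",len(u),u.mean(),v.mean(),u.min(),u.max(),v.min(),v.max())
cv2.imwrite("pics/scene10z.png",cv2.resize(s[205:275,250:340],None,fx=8,fy=8,interpolation=cv2.INTER_NEAREST))
E
```

```text
10.9833 [0.45767836 0.1162748  0.13225947] [ 0.60613851 -0.10182953  1.44287169] 0.04246989064886738
phi 8.910779024038675 z-axis [ 0.00333007 -0.00753862 -0.99996604]
scene crop 233 175 tcp [283.80875945 220.37421678]
top crop 249 176 tcp [299.87968143 221.76764511]
blue 123 287.0731707317073 241.5040650406504 281 294 234 248
```

View pics/scene10z.png

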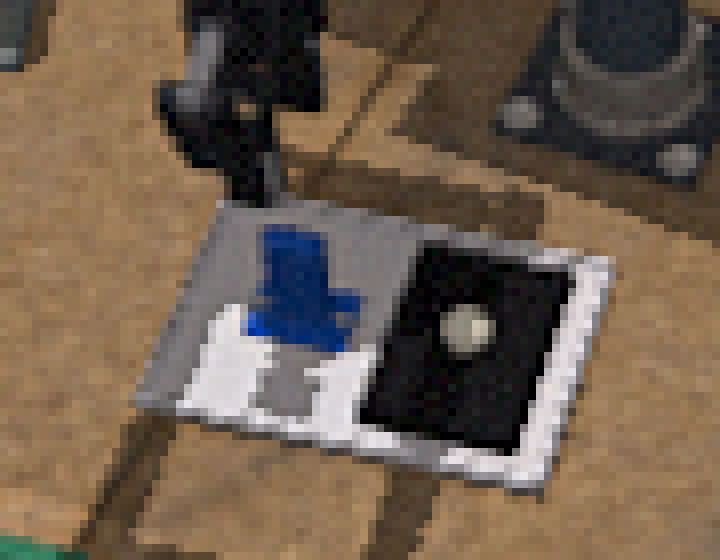

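View pics/top10full.png

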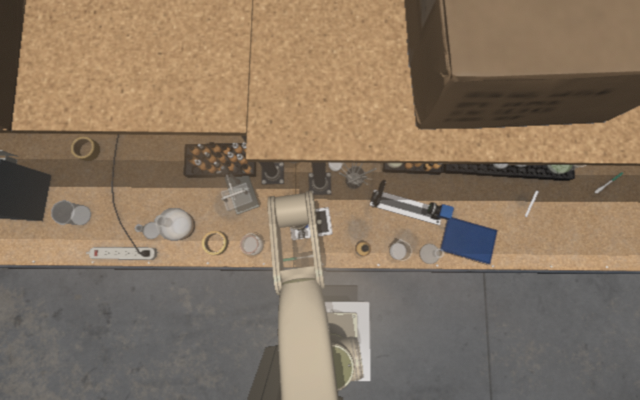

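Request:
{"api": "step_arm", "payload": {"increments": [{"jaw":0,"offset":[0.001,-0.0015,-0.02],"spin":0},{"jaw":0,"offset":[0.0013,-0.0015,-0.045],"spin":0},{"jaw":0,"offset":[0.0013,-0.0015,-0.07],"spin":0},{"jaw":0,"offset":[0.0013,-0.0015,-0.084],"spin":0},{"jaw":0,"offset":[0.0013,-0.0015,-0.0863],"spin":0},{"jaw":0,"offset":[0.0013,-0.0015,-0.0863],"spin":0},{"jaw":0,"offset":[0.0013,-0.0015,-0.0863],"spin":0}]}}

```text
time: 11.67
tool_pos: [0.4627, 0.1156, 0.0506]
tool_rot: [2.033, 2.378, 0.004]
force: [0.2, -0.1, -0.1]
gripper_width: 0.0428
```

```bash
python3 look.py 11 .465 .08 .03 && python3 - <<'E'
from h import *
s=cv2.imread("pics/scene11full.png")
cv2.imwrite("pics/scene11z.png",cv2.resize(s[205:275,250:340],None,fx=8,fy=8,interpolation=cv2.INTER_NEAREST))
print("ball",onz("scene",(307.9,245.75),0.024))
E
```

```text
11.6667 [0.46269302 0.11560407 0.05059428] [ 0.21358917 -0.11385133 -0.1348209 ] 0.042844612951707654
phi 8.948746162012824 z-axis [ 0.01129208 -0.00643397 -0.99991554]
scene crop 247 197 tcp [297.79267254 242.95903198]
top crop 260 177 tcp [310.35934002 222.59982067]
ball [0.471709   0.04744187 0.024     ]
```

View pics/scene11z.png

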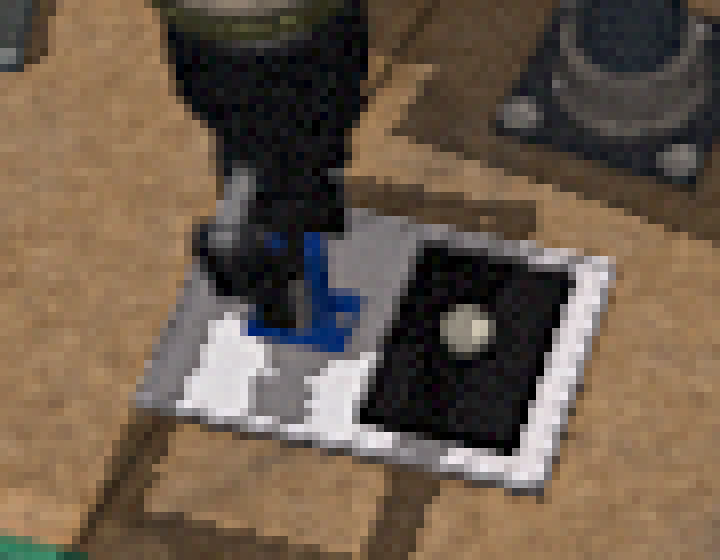

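Request:
{"api": "step_arm", "payload": {"increments": [{"jaw":0,"offset":[-0.0035,0,-0.003],"spin":0},{"jaw":0,"offset":[-0.0035,0,-0.003],"spin":0},{"jaw":0,"offset":[-0.0035,0,-0.003],"spin":0}]}}

```text
time: 12.02
tool_pos: [0.4595, 0.1157, 0.0482]
tool_rot: [2.032, 2.377, 0.006]
force: [0.0, 0.3, 0.7]
gripper_width: 0.0428
```

```bash
python3 - <<'E'
from h import *
np.set_printoptions(precision=4,suppress=True)
o=observe()
for k in o: print(k,o[k])
print(cv2.Rodrigues(np.array(o["tool_rot"]))[0][:,2])
s=cv2.imread("pics/scene11full.png"); cv2.imwrite("pics/s11w.png",s)
E
```

```text
time 12.0167
joint_positions [ 0.1442 -0.017   2.0308 -0.0089  1.1161 -0.0081]
joint_velocities [-0.0009  0.0069 -0.0019 -0.0003 -0.0009 -0.0004]
tau [  0.026  -42.4996 -43.3214  -0.047   -0.1033   0.008 ]
tool_pos [0.4595 0.1157 0.0482]
tool_rot [2.0325 2.3774 0.0057]
force [0.0256 0.2624 0.7008]
moment [ 0.0279 -0.0172 -0.0685]
gripper_width 0.04276238503922863
[ 0.0128 -0.0062 -0.9999]
```

View pics/scene11full.png

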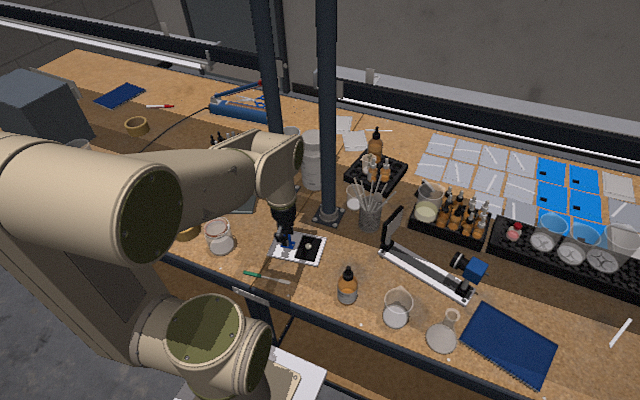

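Request:
{"api": "step_arm", "payload": {"increments": [{"jaw":0.2,"offset":[-0.0005,-0.001,-0.002],"spin":0},{"jaw":0.4,"offset":[-0.0005,-0.001,-0.002],"spin":0},{"jaw":0.55,"offset":[-0.0005,-0.001,-0.002],"spin":0},{"jaw":0.65,"offset":[-0.0005,-0.001,-0.002],"spin":0},{"jaw":0.75,"offset":[-0.0005,-0.001,-0.002],"spin":0},{"jaw":0.85,"offset":[-0.0005,-0.001,-0.002],"spin":0},{"jaw":1,"offset":[-0.0005,-0.001,-0.002],"spin":0},{"jaw":1,"offset":[-0.0005,-0.001,-0.002],"spin":0},{"jaw":1,"offset":[-0.0005,-0.001,-0.002],"spin":0},{"jaw":1,"offset":[-0.0005,-0.001,-0.002],"spin":0}]}}

```text
time: 12.85
tool_pos: [0.459, 0.1146, 0.0464]
tool_rot: [2.032, 2.378, 0.005]
force: [-2.0, -0.5, 5.1]
gripper_width: 0.0111
```

```bash
python3 look.py 12 .465 .08 .03 && python3 - <<'E'
from h import *
s=cv2.imread("pics/scene12full.png")
cv2.imwrite("pics/scene12z.png",cv2.resize(s[205:275,250:340],None,fx=8,fy=8,interpolation=cv2.INTER_NEAREST))
E
```

```text
12.85 [0.45896536 0.11463513 0.04642763] [-2.04163562 -0.5357914   5.14163087] 0.01114398582743113
phi 8.952996448041162 z-axis [ 0.0124962  -0.00632542 -0.99990191]
scene crop 247 197 tcp [297.79267254 242.95903198]
top crop 260 177 tcp [310.35934002 222.59982067]
```

View pics/scene12z.png

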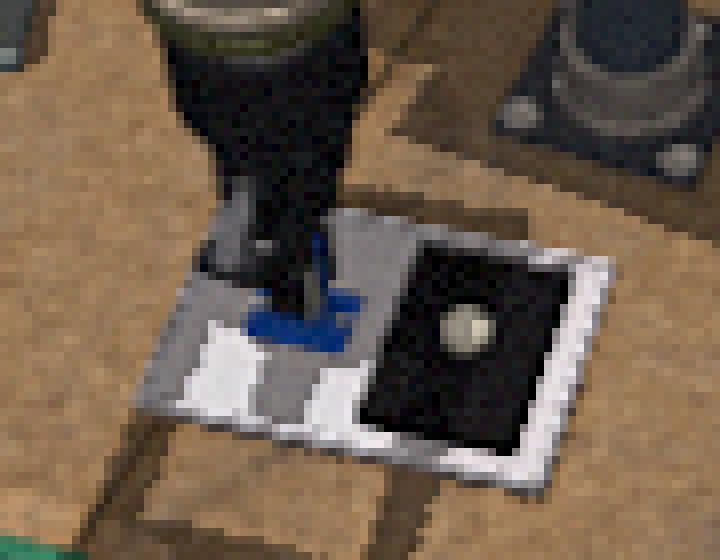

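Request:
{"api": "step_arm", "payload": {"increments": [{"jaw":1,"offset":[0,0,0.002],"spin":0},{"jaw":1,"offset":[0,0,0.005],"spin":0},{"jaw":1,"offset":[0,0,0.009],"spin":0},{"jaw":1,"offset":[0,0,0.015],"spin":0},{"jaw":1,"offset":[0,0,0.023],"spin":0},{"jaw":1,"offset":[0,0,0.032],"spin":0},{"jaw":1,"offset":[0,0,0.041],"spin":0},{"jaw":1,"offset":[0,0,0.049],"spin":0},{"jaw":1,"offset":[0,0,0.055],"spin":0},{"jaw":1,"offset":[0,0,0.059],"spin":0},{"jaw":1,"offset":[0,0,0.06],"spin":0},{"jaw":1,"offset":[0,0,0.06],"spin":0}]}}

```text
time: 13.95
tool_pos: [0.4592, 0.1147, 0.1068]
tool_rot: [2.032, 2.377, 0.006]
force: [-0.7, -0.3, -4.3]
gripper_width: 0.0112
```

```bash
python3 look.py 13 .465 .08 .09 && python3 - <<'E'
from h import *
np.set_printoptions(precision=4,suppress=True)
s=cv2.imread("pics/scene13full.png")
cv2.imwrite("pics/scene13z.png",cv2.resize(s[190:270,245:345],None,fx=7,fy=7,interpolation=cv2.INTER_NEAREST))
S=cloud("scene",np.load("pics/scene13.npy"))
# tray plane fit: points of white floor / block
tcp=observe()["tool_pos"]; a=np.radians(-81); tx=np.array([np.cos(a),np.sin(a),0]); ty=np.array([-tx[1],tx[0],0])
q=S-tcp; X=q@tx+(-.032); Y=q@ty; Z=q[...,2]+.046
m=(X>-.08)&(X<.08)&(np.abs(Y)<.052)&(Z>-.02)&(Z<.03)
blk=m&(X>.008)&(X<.068)&(np.abs(Y)<.042)&(s.max(2)<60); flo=m&(X<0.0)&(s.min(2)>90)
for n,k in (("block",blk),("floor",flo)):
    A=np.c_[X[k],Y[k],np.ones(k.sum())]; r=np.linalg.lstsq(A,Z[k],rcond=None)[0]; print(n,k.sum(),"slopes deg",np.degrees(r[:2]),"z0",r[2])
E
```

```text
13.95 [0.4591528  0.11466555 0.10675854] [-0.6534902  -0.34720098 -4.25208658] 0.011165583206528641
phi 8.954089608916604 z-axis [ 0.01310835 -0.00623454 -0.99989465]
scene crop 246 186 tcp [296.50374965 231.11830865]
top crop 259 176 tcp [309.80877467 221.09178766]
block 381 slopes deg [-0.1807  0.6236] z0 0.019523328660528597
floor 405 slopes deg [-0.1485  0.712 ] z0 0.011746079574968026
```

View pics/scene13z.png

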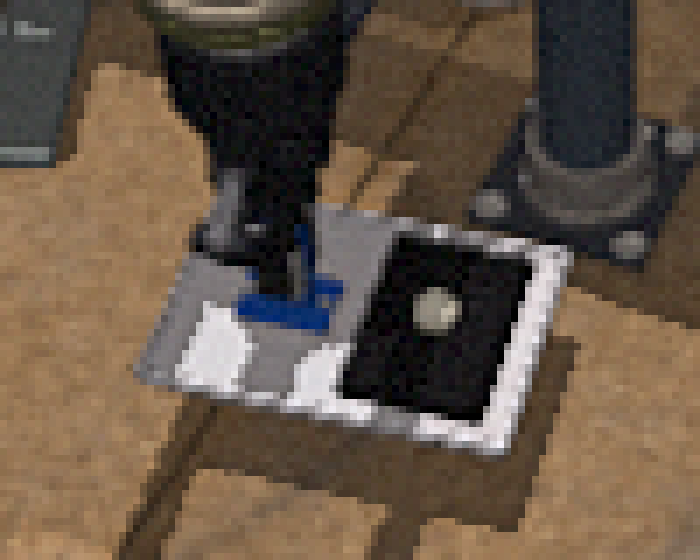

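Request:
{"api": "step_arm", "payload": {"increments": [{"jaw":1,"offset":[0,0,0.002],"spin":0},{"jaw":1,"offset":[0,0,0.007],"spin":0},{"jaw":1,"offset":[0,0,0.016],"spin":0},{"jaw":1,"offset":[0,0,0.03],"spin":0},{"jaw":1,"offset":[-0.002,0,0.049],"spin":0},{"jaw":1,"offset":[-0.005,0,0.071],"spin":0},{"jaw":1,"offset":[-0.008,0,0.093],"spin":0},{"jaw":1,"offset":[-0.011,0,0.115],"spin":0},{"jaw":1,"offset":[-0.013,0,0.134],"spin":0},{"jaw":1,"offset":[-0.015,0,0.148],"spin":0},{"jaw":1,"offset":[-0.015,0,0.157],"spin":0},{"jaw":1,"offset":[-0.015,0,0.161],"spin":0}]}}

```text
time: 15.05
tool_pos: [0.4444, 0.1147, 0.2693]
tool_rot: [2.031, 2.376, 0.008]
force: [-0.3, 0.2, -3.3]
gripper_width: 0.0113
```

Request:
{"api": "step_arm", "payload": {"increments": [{"jaw":1,"offset":[0,-0.002,0],"spin":0},{"jaw":1,"offset":[0,-0.007,0.001],"spin":0},{"jaw":1,"offset":[0,-0.016,0.002],"spin":0},{"jaw":1,"offset":[0,-0.03,0.002],"spin":0},{"jaw":1,"offset":[0,-0.048,0.002],"spin":0},{"jaw":1,"offset":[0,-0.068,0.002],"spin":0.5},{"jaw":1,"offset":[0,-0.088,0.002],"spin":1.5},{"jaw":1,"offset":[0,-0.106,0.002],"spin":3},{"jaw":1,"offset":[0,-0.12,0.002],"spin":5},{"jaw":1,"offset":[0,-0.13,0.002],"spin":7},{"jaw":1,"offset":[0,-0.136,0.002],"spin":8.5},{"jaw":1,"offset":[0,-0.138,0.002],"spin":9}]}}

```text
time: 16.05
tool_pos: [0.4437, -0.025, 0.2702]
tool_rot: [1.84, 2.53, 0.008]
force: [-0.5, -0.0, -3.3]
gripper_width: 0.0113
```

```bash
python3 look.py 14
```

```text
16.05 [ 0.44367447 -0.0249647   0.27021665] [-0.49383436 -0.01208395 -3.26366523] 0.011293385078274092
phi 17.927906804986762 z-axis [ 0.01368757 -0.00376674 -0.99989923]
scene crop 273 160 tcp [323.57641107 205.69945441]
top crop 288 177 tcp [338.03479212 222.1813175 ]
```

View pics/scene14.png

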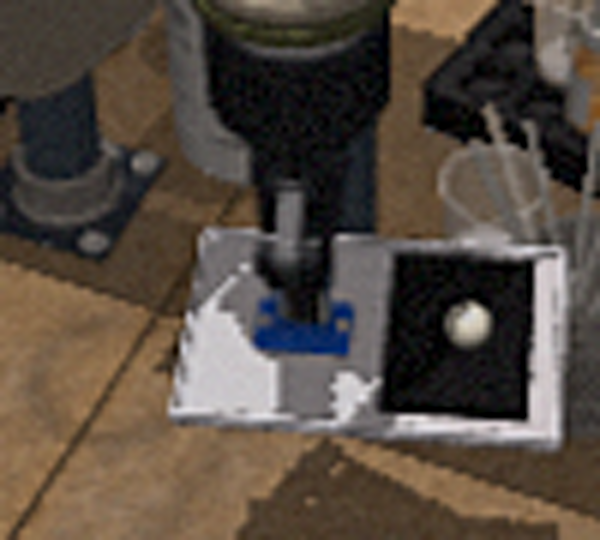

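Request:
{"api": "step_arm", "payload": {"increments": [{"jaw":1,"offset":[0,-0.002,0],"spin":0.3},{"jaw":1,"offset":[0,-0.007,0],"spin":1},{"jaw":1,"offset":[0,-0.016,0],"spin":2.2},{"jaw":1,"offset":[0,-0.03,0],"spin":4},{"jaw":1,"offset":[0,-0.048,0],"spin":6.5},{"jaw":1,"offset":[0,-0.068,0],"spin":9.5},{"jaw":1,"offset":[0,-0.088,0],"spin":12.5},{"jaw":1,"offset":[0,-0.106,0],"spin":15},{"jaw":1,"offset":[0,-0.12,0],"spin":17},{"jaw":1,"offset":[0,-0.13,0],"spin":18.5},{"jaw":1,"offset":[0,-0.136,0],"spin":19.5},{"jaw":1,"offset":[0,-0.138,0],"spin":20}]}}

```text
time: 17.15
tool_pos: [0.4437, -0.1629, 0.2703]
tool_rot: [1.375, 2.812, 0.012]
force: [0.3, 0.5, -2.7]
gripper_width: 0.0115
```

Request:
{"api": "step_arm", "payload": {"increments": [{"jaw":1,"offset":[0,-0.002,0],"spin":0.5},{"jaw":1,"offset":[0.001,-0.006,0],"spin":1.5},{"jaw":1,"offset":[0.002,-0.013,0],"spin":3.5},{"jaw":1,"offset":[0.004,-0.023,0],"spin":6.5},{"jaw":1,"offset":[0.008,-0.036,0],"spin":10.5},{"jaw":1,"offset":[0.012,-0.05,0],"spin":15},{"jaw":1,"offset":[0.017,-0.065,0],"spin":19.5},{"jaw":1,"offset":[0.022,-0.079,0],"spin":24},{"jaw":1,"offset":[0.026,-0.09,0],"spin":28.5},{"jaw":1,"offset":[0.03,-0.098,0],"spin":32.5},{"jaw":1,"offset":[0.031,-0.103,0],"spin":35.2},{"jaw":1,"offset":[0.031,-0.104,0],"spin":36.5}]}}

```text
time: 18.15
tool_pos: [0.4749, -0.2675, 0.27]
tool_rot: [0.421, 3.105, 0.017]
force: [-0.1, 0.4, -3.4]
gripper_width: 0.0111
```

```bash
python3 look.py 15
```

```text
18.15 [ 0.47491985 -0.26752676  0.27000129] [-0.1118028   0.39911559 -3.44243088] 0.011079389912589234
phi 74.56762772401692 z-axis [ 0.00995625  0.00940692 -0.99990619]
scene crop 366 179 tcp [416.9269391  224.93538225]
top crop 357 168 tcp [407.68724008 213.9427423 ]
```

View pics/scene15.png

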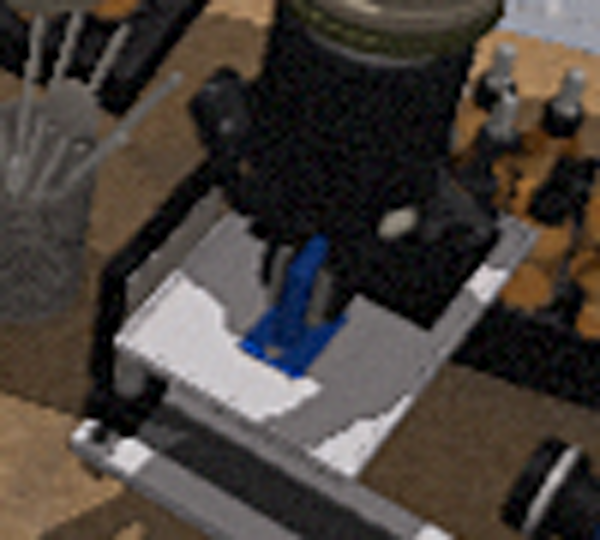

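View pics/top15.png

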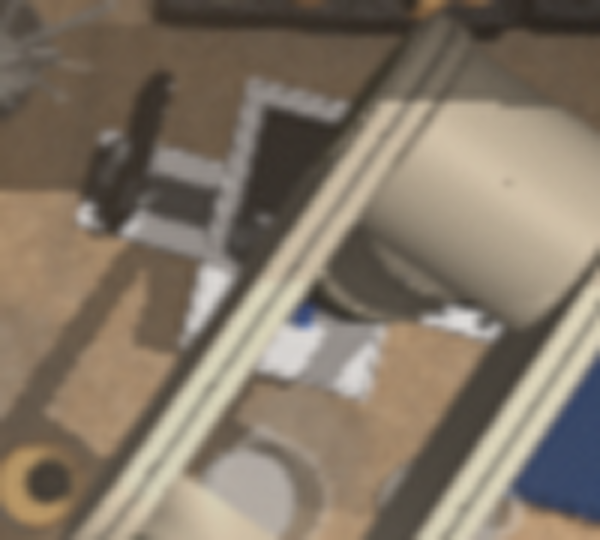

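```bash
python3 - <<'E'
from h import *
b=np.array([.4749+.070*.964,-.2675-.070*.266,.270-.046+.024])
for n,(a,c) in (("scene",(366,179)),("top",(357,168))):
    print(n,proj(n,b),(proj(n,b)-[a,c]+.5)*6)
    f=cv2.imread(f"pics/{n}15full.png"); u,v=proj(n,b).astype(int)
    cv2.imwrite(f"pics/{n}15z.png",cv2.resize(f[v-22:v+23,u-30:u+30],None,fx=12,fy=12,interpolation=cv2.INTER_NEAREST))
b[2]=.13; print(proj("top",b),proj("scene",b))
E
```

```text
scene [428.92610938 214.49100795] [380.55665631 215.9460477 ]
top [411.07419368 195.96641705] [327.44516208 170.79850233]
[404.27961538 201.06960402] [421.44377584 241.87868917]
```

View pics/top15z.png

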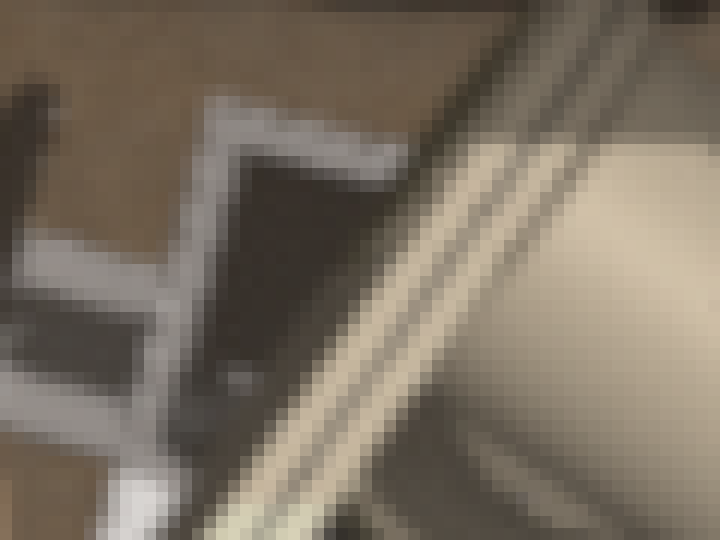

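View pics/scene15z.png

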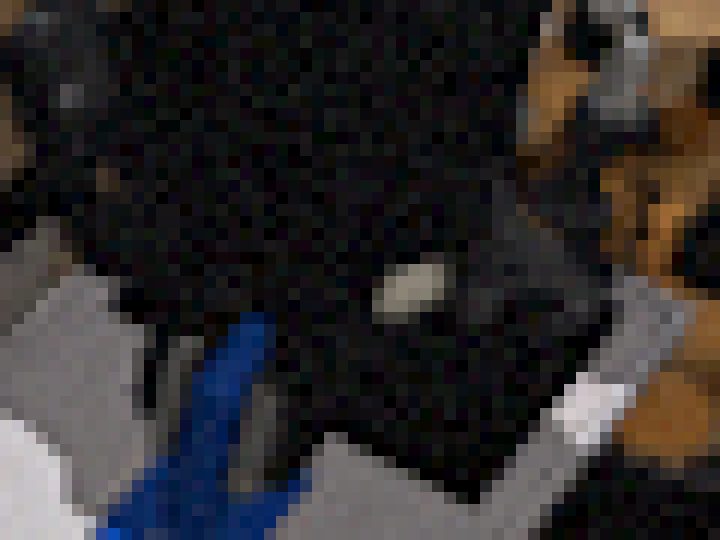

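Request:
{"api": "step_arm", "payload": {"increments": [{"jaw":1,"offset":[0.0003,0,-0.002],"spin":0.1},{"jaw":1,"offset":[0.0006,0,-0.006],"spin":0.2},{"jaw":1,"offset":[0.001,0,-0.012],"spin":0.2},{"jaw":1,"offset":[0.0013,-0.0003,-0.02],"spin":0.2},{"jaw":1,"offset":[0.0013,-0.0003,-0.029],"spin":0.2},{"jaw":1,"offset":[0.0013,-0.0003,-0.038],"spin":0.2},{"jaw":1,"offset":[0.0013,-0.0003,-0.046],"spin":0.2},{"jaw":1,"offset":[0.0013,-0.0003,-0.052],"spin":0.2},{"jaw":1,"offset":[0.0013,-0.0003,-0.057],"spin":0.2},{"jaw":1,"offset":[0.0013,-0.0003,-0.06],"spin":0.2},{"jaw":1,"offset":[0.0013,-0.0003,-0.06],"spin":0.2}]}}

```text
time: 19.17
tool_pos: [0.4757, -0.2669, 0.2092]
tool_rot: [0.42, 3.106, 0.018]
force: [-0.1, -0.7, -3.7]
gripper_width: 0.0108
```

```bash
python3 look.py 16
```

```text
19.1667 [ 0.47568117 -0.26691463  0.20915773] [-0.05842177 -0.65288171 -3.69993337] 0.01079454078056154
phi 74.6025532149441 z-axis [ 0.00891359  0.01048987 -0.99990525]
scene crop 363 194 tcp [413.07873047 239.64403764]
top crop 353 170 tcp [403.93148033 215.75999607]
```

View pics/scene16.png

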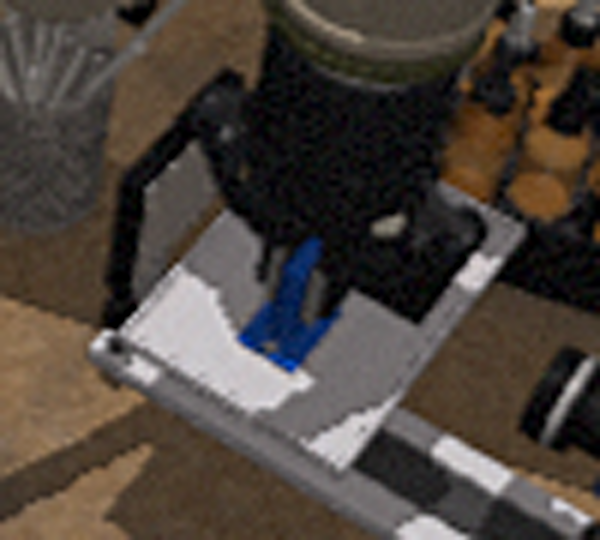

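View pics/top16.png

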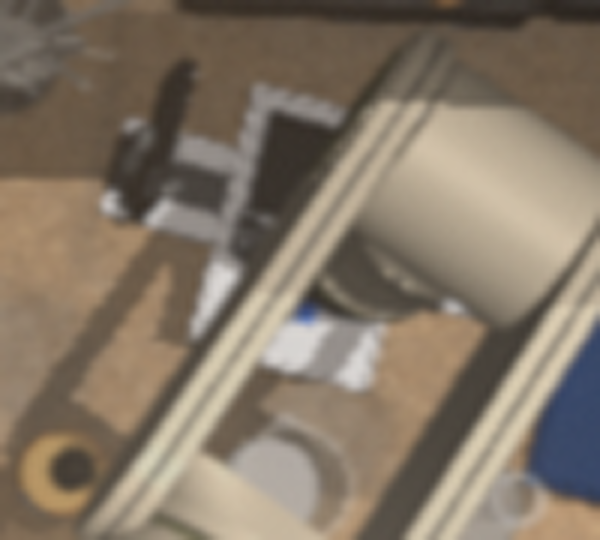

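```bash
cat > loc.py <<'E'
from h import *
import sys
np.set_printoptions(precision=1,suppress=True,linewidth=150)
k=sys.argv[1]; tcp=observe()["tool_pos"]
ang=np.radians(-15.2); ex=np.array([np.cos(ang),np.sin(ang)]); ey=np.array([-ex[1],ex[0]]); V=np.array([.5437,-.2864])
zt=tcp[2]-.046
print("tcp local",(tcp[:2]-V)@ex*1000,(tcp[:2]-V)@ey*1000,"tray z",zt)
for n in ("scene","top"):
    im=cv2.imread(f"pics/{n}{k}full.png"); D=cloud(n,np.load(f"pics/{n}{k}.npy"))
    x=(D[...,:2]-V)@ex*1000; y=(D[...,:2]-V)@ey*1000; z=(D[...,2]-zt)*1000
    m=(x>-135)&(x<60)&(np.abs(y)<75)&(z>0)&(z<24)
    lab=m&(im.min(2)>60)
    print(n,m.sum(),"x",np.percentile(x[m],[.5,2,98,99.5]),"y",np.percentile(y[m],[.5,2,98,99.5]))
    fl=lab&(x<-40)&(np.abs(y)<50)&(z<20)
    if fl.sum()>30:
        r=np.linalg.lstsq(np.c_[x[fl],y[fl],np.ones(fl.sum())],z[fl],rcond=None)[0]; print("  floor plane slopes deg",np.degrees(r[:2]),"z at grip",r[2]-70*r[0],fl.sum())
    al=(x>-135)&(x<60)&(np.abs(y)<50)&(z>5)&(z<13); 
    if n=="scene":
        pan=(np.abs(x)<60)&(y>80)&(y<130)&(D[...,2]>.08)&(D[...,2]<.185)
        wf=pan&(im.mean(2)>75)
        print("  panel face y",np.percentile(y[wf],[10,50,90]),wf.sum())
E
python3 loc.py 16
```

```text
tcp local -70.23074967720247 0.8468231474072184 tray z 0.16433170874570607
scene 1305 x [-127.5 -126.5   39.5   42.9] y [-55.2 -54.7  56.5  58.3]
  floor plane slopes deg [-1.   0.6] z at grip 9.819780832378868 809
  panel face y [94.6 95.4 96.2] 114
top 530 x [-124.8 -123.4   42.1   44. ] y [-55.2 -53.1  57.1  57.5]
  floor plane slopes deg [-3.   0.6] z at grip 7.466185964188712 199
```

Request:
{"api": "step_arm", "payload": {"increments": [{"jaw":1,"offset":[0.0003,-0.0003,-0.002],"spin":0},{"jaw":1,"offset":[0.0006,-0.0006,-0.006],"spin":0},{"jaw":1,"offset":[0.001,-0.001,-0.012],"spin":0},{"jaw":1,"offset":[0.0015,-0.0014,-0.02],"spin":0},{"jaw":1,"offset":[0.0017,-0.0015,-0.028],"spin":0},{"jaw":1,"offset":[0.0017,-0.0015,-0.036],"spin":0},{"jaw":1,"offset":[0.0017,-0.0015,-0.043],"spin":0},{"jaw":1,"offset":[0.0017,-0.0015,-0.049],"spin":0},{"jaw":1,"offset":[0.0017,-0.0015,-0.054],"spin":0},{"jaw":1,"offset":[0.0017,-0.0015,-0.0568],"spin":0},{"jaw":1,"offset":[0.0017,-0.0015,-0.0568],"spin":0},{"jaw":1,"offset":[0.0017,-0.0015,-0.0568],"spin":0}]}}

```text
time: 20.27
tool_pos: [0.4778, -0.2687, 0.1535]
tool_rot: [0.42, 3.105, 0.017]
force: [0.3, -0.1, -4.0]
gripper_width: 0.0118
```

```bash
python3 look.py 17; python3 loc.py 17; python3 - <<'E'
from h import *
tcp=observe()["tool_pos"]
b=np.array([tcp[0]+.070*.964,tcp[1]-.070*.266,tcp[2]-.022]); print("pocket",b)
u,v=proj("scene",b); print(u,v)
f=cv2.imread("pics/scene17full.png"); u,v=int(u),int(v); print("org",u-30,v-22)
cv2.imwrite("pics/scene17z.png",cv2.resize(f[v-22:v+23,u-30:u+30],None,fx=12,fy=12,interpolation=cv2.INTER_NEAREST))
E
```

```text
20.2667 [ 0.47784803 -0.26872657  0.15354583] [ 0.33689969 -0.05132797 -4.00252198] 0.011787790467802348
phi 74.60808375048805 z-axis [ 0.01014991  0.00961196 -0.99990229]
scene crop 360 206 tcp [410.84176598 251.86074644]
top crop 351 171 tcp [401.38814703 216.90868835]
tcp local -67.8499998812363 -0.31797938839408374 tray z 0.10809950381881848
scene 1230 x [-125.1 -123.8   42.2   44.9] y [-56.4 -55.8  55.4  57. ]
  floor plane slopes deg [-0.9  0.6] z at grip 10.5071520633439 748
  panel face y [94.6 95.5 96.2] 118
top 485 x [-122.3 -121.    45.    47.2] y [-56.1 -54.3  55.7  56.5]
  floor plane slopes deg [-0.3 -0.1] z at grip 8.686072801777925 183
pocket [ 0.54562026 -0.28753732  0.1320995 ]
422.3297707966223 240.75858422892253
org 392 218
```

View pics/scene17z.png

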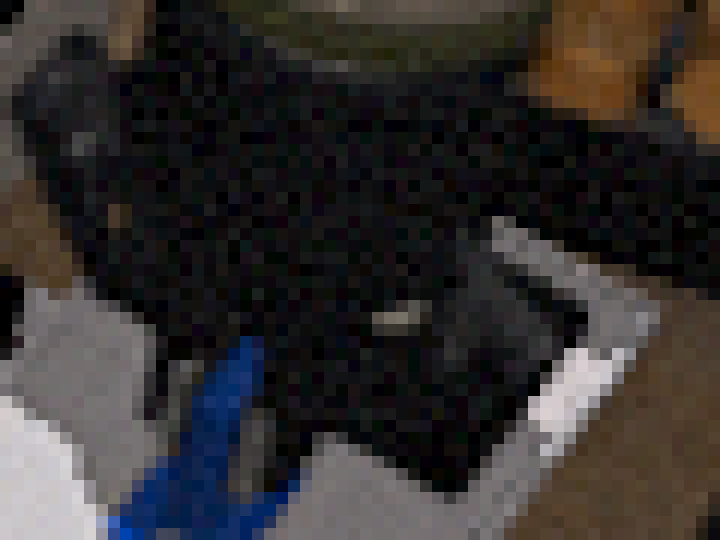

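```bash
python3 - <<'E'
from h import *
np.set_printoptions(linewidth=200)
for k,(u0,v0) in (("15",(426,208)),("16",(420,226)),("17",(419,239))):
    f=cv2.imread(f"pics/scene{k}full.png").mean(2).astype(int); D=np.load(f"pics/scene{k}.npy")
    print(k,u0,v0); print(f[v0:v0+9,u0:u0+14]); 
    P=cloud("scene",D)[v0:v0+9,u0:u0+14]; m=f[v0:v0+9,u0:u0+14]>100; print(np.round(P[m][:, :]*1000).astype(int).tolist()[:14])
E
```

```text
15 426 208
[[ 19  22  20  15  11  15  26  15  15  11  21  20  12  38]
 [ 21  13   7   7  18  23   9   8  10  13  18  15  19  36]
 [ 14  19   9  14  14   0   8  24   2  11  16  19  18  38]
 [ 17  13   4  16   7  16  11  21  10  17  16  12  16  37]
 [ 22   8  17   6  10  10  15   2   4  12   1  26  30  29]
 [  2   6   7   6  13   0   3  38  46  26  17  29  24  38]
 [ 22  11   7   5  45  81 118 124  99  44  10  18  28  30]
 [  9   6   9  28 102 130 132 130 110  50  16  30  28  32]
 [ 23  12   0  64 119 130 123 124  86  34  25  41  47  42]]
[[537, -293, 259], [540, -296, 256], [534, -289, 256], [533, -292, 258], [535, -294, 257], [535, -297, 258], [543, -299, 251], [534, -290, 252], [534, -293, 253], [534, -295, 255], [537, -297, 253]]
16 420 226
[[  0  20  12   9  15  24   2  26  17   8  17  21  14   5]
 [ 20   9  19   6  13  17   9  13  12   6  21  19  22  11]
 [ 24  21   1   7   8  18  16  11   6   9  19   3  24  23]
 [ 18  15  15  23  18  15   2   2   0  47  28   7  25  30]
 [ 15  12  22  12   2  13  44  83 114 124  66   9  32  37]
 [ 24   4  11  14  16  83 114 117 126 105  55  16  2
[... 227 characters left out ...]
 -291, 191], [534, -293, 192], [534, -296, 193], [540, -298, 188], [531, -291, 190], [533, -294, 189], [533, -296, 191]]
17 419 239
[[ 24  22   5  21   9  19   2  18  13  15  16  35  43  40]
 [ 14  14  14   9  21  17  26   2  18  15  20  27  41  48]
 [ 19  10  21  15   8  15  10  24  16  12   0  17  43  45]
 [ 12   6   6  14   7  15   4  14   9  11  22  36  42  45]
 [ 23   9  21   4   7  27  50  79  51  16  30  36  38  33]
 [ 10  17  17  20  82 106 112  82  34  21  24  41  29  32]
 [ 12   9   2   4  44  50  49  31  11  29  32  35  34  31]
 [ 16  13  19   3   6  11  12  12  10  13  45  30  31  19]
 [ 11   8  10  30  16  16  13   7  18  27  48  37  16  12]]
[[536, -295, 132], [535, -297, 135]]
```

```bash
python3 - <<'E'
from h import *
np.set_printoptions(precision=4,suppress=True)
ang=np.radians(-15.2); ex=np.array([np.cos(ang),np.sin(ang)]); ey=np.array([-ex[1],ex[0]]); V=np.array([.5437,-.2864])
for k,tcp,u,vb in (("16",(.47568,-.26691,.20916),426.96,232.9),("17",(.47785,-.26873,.15355),424.4,244.9)):
    z=tcp[2]-.022; K,R,t,o=C["scene"]
    c0=np.array([tcp[0]+.0705*.964,tcp[1]-.0705*.266,z]); dep=(R@c0+t)[2]; r=0.010*K[0,0]/dep
    b=onz("scene",(u,vb-r),z); print(k,"r px",r,"ball",b,"pocket",c0,"ball local",(b[:2]-V)@ex*1e3,(b[:2]-V)@ey*1e3,"pocket local",(c0[:2]-V)@ex*1e3,(c0[:2]-V)@ey*1e3)
# lens centre & panel centre in scene via depth for frame consistency; initial ball at pic 10: 
print("ball@10",onz("scene",(307.9,245.75),.024))
# all ball px in 15
f=cv2.imread("pics/scene15full.png").mean(2).astype(int); print(f[212:222,428:440])
E
```

```text
16 r px 3.61385278881145 ball [ 0.5442 -0.2914  0.1872] pocket [ 0.5436 -0.2857  0.1872] ball local 1.748268812915682 -4.687826248940881 pocket local -0.24920438133771053 0.6960101840649108
17 r px 3.4784377868937746 ball [ 0.546  -0.2935  0.1316] pocket [ 0.5458 -0.2875  0.1316] ball local 4.1274130862604 -6.265291069195351 pocket local 2.3220657167935954 -0.49136931822406044
ball@10 [0.4717 0.0474 0.024 ]
[[ 17   6  10  10  15   2   4  12   1  26  30  29]
 [  7   6  13   0   3  38  46  26  17  29  24  38]
 [  7   5  45  81 118 124  99  44  10  18  28  30]
 [  9  28 102 130 132 130 110  50  16  30  28  32]
 [  0  64 119 130 123 124  86  34  25  41  47  42]
 [  6  85 114 114  94  65  34  18  26  38  45  28]
 [ 12  44  61  63  37   9   3   6  25  38  37  19]
 [ 19   6  25  16  20  11   1   5  15  19  12   8]
 [ 17  19  15   8  19  18  20  20  12   6  24  16]
 [ 22  23  16  12   2  14   9  13  11  20  11  12]]
```

Request:
{"api": "step_arm", "payload": {"increments": [{"jaw":1,"offset":[0,0.0002,0],"spin":0},{"jaw":1,"offset":[-0.0001,0.0006,-0.0001],"spin":0},{"jaw":1,"offset":[-0.0002,0.0012,-0.0002],"spin":0},{"jaw":1,"offset":[-0.0003,0.0019,-0.0003],"spin":0},{"jaw":1,"offset":[-0.0004,0.0027,-0.0004],"spin":0},{"jaw":1,"offset":[-0.0005,0.0035,-0.0005],"spin":0},{"jaw":1,"offset":[-0.0006,0.0042,-0.0006],"spin":0},{"jaw":1,"offset":[-0.0006,0.0048,-0.0007],"spin":0},{"jaw":1,"offset":[-0.0006,0.0052,-0.0007],"spin":0},{"jaw":1,"offset":[-0.0006,0.0053,-0.0007],"spin":0},{"jaw":1,"offset":[-0.0006,0.0053,-0.0007],"spin":0},{"jaw":1,"offset":[-0.0006,0.0053,-0.0007],"spin":0}]}}

```text
time: 21.37
tool_pos: [0.4775, -0.2636, 0.1534]
tool_rot: [0.419, 3.104, 0.016]
force: [-0.6, -0.3, -3.5]
gripper_width: 0.0112
```

```bash
python3 look.py 18; python3 loc.py 18; python3 - <<'E'
from h import *
np.set_printoptions(precision=4,suppress=True,linewidth=160)
f=cv2.imread("pics/scene18full.png").mean(2).astype(int); print(f[236:248,416:432])
# level calibration: tray on bench, pic 12, same frame fit
s=cv2.imread("pics/scene12full.png"); S=cloud("scene",np.load("pics/scene12.npy"))
tcp=np.array([.459,.1146,.0464]); a=np.radians(-81); tx=np.array([np.cos(a),np.sin(a),0]); ty=np.array([-tx[1],tx[0],0])
q=S-tcp; X=q@tx+(-.032); Y=q@ty; Z=q[...,2]+.046
m=(X>-.08)&(X<.08)&(np.abs(Y)<.052)&(Z>-.02)&(Z<.03)
for n,k in (("block",m&(X>.008)&(X<.068)&(np.abs(Y)<.042)&(s.max(2)<60)),("floor",m&(X<0.0)&(s.min(2)>90))):
    r=np.linalg.lstsq(np.c_[X[k],Y[k],np.ones(k.sum())],Z[k],rcond=None)[0]; print("on bench",n,k.sum(),np.degrees(r[:2]),r[2])
E
```

```text
21.3667 [ 0.47754295 -0.26362753  0.1533811 ] [-0.60115876 -0.32262523 -3.49220896] 0.011233429010098868
phi 74.6067710433571 z-axis [ 0.01096929  0.00905131 -0.99989887]
scene crop 358 206 tcp [408.97645864 251.38261238]
top crop 350 171 tcp [400.03546421 216.98020212]
tcp local -69.81739308717647 4.616377692793359 tray z 0.10737818928492456
scene 1227 x [-126.1 -125.4   40.4   43.2] y [-51.6 -51.1  59.7  61.6]
  floor plane slopes deg [-0.8  0.5] z at grip 11.079315535212457 745
  panel face y [94.5 95.3 96.2] 102
top 472 x [-123.8 -123.    43.1   45.1] y [-51.5 -50.1  60.9  61.2]
  floor plane slopes deg [-0.7  0.4] z at grip 9.169262685261481 178
[[ 28  16  22  23  20  19  16  10   9  16  13  20  28  19  40  86]
 [ 17  20  22   8  12  21  11   7  10  11  11  26  40  17  23  99]
 [ 11  14   6  11  21  13  15  11  20   6  23  11  29  46  31  80]
 [ 14  26  23  10  26  17  18  18   9  16  27  19  20  41  39  31]
 [ 11  12   2  15  16  14   9   8   9   7  10  19  29  42  44  30]
 [ 12  12  20  16   7  15  11   4  20   6  14   1  29  48  48  42]
 [ 14  17   7  13  21   2   9   1  47  42  12  38  32  38  45  54]
 [ 25  12  19  16   4  44  78 106 119  60  15  32  30  34  34  37]
 [  6  11   2   8  16  63  82  77  58  19  19  28  32  30  32  38]
 [  5  22  14   1  15  24  35  23  15   6  11  39  45  41  29  30]
 [ 15  10  21  24  14   2  13  10  13   3  30  49  45  31  15   6]
 [ 12  20   8  16  25  29  17  13  19  12  37  40  21   1   5  17]]
on bench block 354 [-0.2001  0.3359] 0.019145799905765752
on bench floor 381 [-0.002   0.5747] 0.01122577217841915
```

```bash
python3 - <<'E'
from h import *
np.set_printoptions(precision=4,suppress=True)
ang=np.radians(-15.2); ex=np.array([np.cos(ang),np.sin(ang)]); ey=np.array([-ex[1],ex[0]]); V=np.array([.5437,-.2864])
b=onz("scene",(422.45,244.4-3.48),.131); print(b,(b[:2]-V)@ex*1e3,(b[:2]-V)@ey*1e3)
# lens front circle centre and panel face check from initial scene depth, projected view point
P=cloud("scene",np.load("pics/scene0.npy")); f=cv2.imread("pics/scene0.png")
x=(P[...,:2]-V)@ex*1e3; y=(P[...,:2]-V)@ey*1e3; z=P[...,2]*1e3
le=(np.abs(x)<30)&(y>-135)&(y<-93)&(z>95)&(z<165)
for lo in range(-120,-92,3):
    k=le&(y>=lo)&(y<lo+3)
    if k.sum()>5: print(lo,k.sum(),"x %.1f..%.1f z %.1f..%.1f"%(*np.percentile(x[k],[4,96]),*np.percentile(z[k],[4,96])))
pf=(np.abs(x)<60)&(y>85)&(y<100)&(z>60)&(z<190)
print("panel all x",np.percentile(x[pf],[1,99]),"z",np.percentile(z[pf],[1,99]))
w=pf&(f.mean(2)>75); print("white x",np.percentile(x[w],[1,50,99]),"z",np.percentile(z[w],[1,50,99]))
r=np.linalg.lstsq(np.c_[x[w],z[w],np.ones(w.sum())],y[w],rcond=None)[0]; print("face yaw err deg",np.degrees(r[0]),r)
E
```

```text
[ 0.5461 -0.288   0.131 ] 2.7188869417510695 -0.8766213854785957
-120 15 x -17.0..8.1 z 132.2..149.5
-117 23 x -21.6..9.1 z 127.0..155.7
-114 22 x -22.7..9.3 z 124.3..156.2
-111 21 x -23.5..10.9 z 128.5..157.3
-108 19 x -22.6..9.5 z 126.7..155.7
-105 17 x -23.2..12.6 z 129.0..155.3
-102 21 x -22.9..10.2 z 127.3..156.1
-99 19 x -22.3..12.5 z 132.0..154.8
-96 8 x -21.4..1.0 z 130.1..154.0
panel all x [-48.6122  43.9628] z [ 95.6646 176.6766]
white x [-39.7666   0.6612  42.0513] z [ 97.2101 133.8877 170.4091]
face yaw err deg -0.09986095006293592 [-0.0017  0.0012 95.2159]
```

Request:
{"api": "step_arm", "payload": {"increments": [{"jaw":1,"offset":[0,0,0],"spin":0},{"jaw":1,"offset":[-0.0002,0.0003,0],"spin":0},{"jaw":1,"offset":[-0.0004,0.0006,-0.0002],"spin":0},{"jaw":1,"offset":[-0.0006,0.0008,-0.0003],"spin":0},{"jaw":1,"offset":[-0.0008,0.0008,-0.0003],"spin":0},{"jaw":1,"offset":[-0.0008,0.0008,-0.0003],"spin":0},{"jaw":1,"offset":[-0.0008,0.0008,-0.0003],"spin":0},{"jaw":1,"offset":[-0.0008,0.0008,-0.0003],"spin":0},{"jaw":1,"offset":[-0.0008,0.0008,-0.0003],"spin":0},{"jaw":1,"offset":[-0.0008,0.0008,-0.0003],"spin":0},{"jaw":1,"offset":[-0.0008,0.0008,-0.0003],"spin":0},{"jaw":1,"offset":[-0.0008,0.0008,-0.0003],"spin":0}]}}

```text
time: 22.47
tool_pos: [0.4768, -0.2628, 0.1531]
tool_rot: [0.419, 3.104, 0.016]
force: [-0.6, -0.5, -4.2]
gripper_width: 0.0111
```

```bash
python3 look.py 19; python3 loc.py 19; python3 - <<'E'
from h import *
np.set_printoptions(precision=4,suppress=True,linewidth=160)
f=cv2.imread("pics/scene19full.png").mean(2).astype(int); print(f[241:248,418:428])
print("qd",observe()["joint_velocities"])
a=np.radians(21); bx=np.array([np.cos(a),np.sin(a),0]); by=np.array([bx[1],-bx[0],0]); seat=np.array([.546,.3555,.215])
for n in ("scene","top"):
  for k in ("9","19"):
    D=cloud(n,np.load(f"pics/{n}{k}.npy"))-seat; al=D@by; pe=D@bx; z=D[...,2]
    bar=(np.abs(pe)<.012)&(np.abs(al)<.05)&(np.abs(al)>.008)&(z>0)&(z<.03)
    top=(np.abs(pe)<.045)&(np.abs(al)<.06)&(z>-.06)&(z<-.02)
    if bar.sum()>5: print(n,k,"bar",bar.sum(),"al",np.percentile(al[bar],[2,98]),"pe",np.median(pe[bar]),"z",np.median(z[bar]))
    if top.sum()>5: print("  cover top",top.sum(),"al",np.percentile(al[top],[1,99]),"pe",np.percentile(pe[top],[1,99]),"z",np.median(z[top]))
E
```

```text
22.4667 [ 0.47675318 -0.26283484  0.15308647] [-0.56140776 -0.49758217 -4.16187827] 0.011099756566185275
phi 74.60589853151617 z-axis [ 0.01097384  0.00906483 -0.9998987 ]
scene crop 358 206 tcp [408.60100469 251.56961768]
top crop 349 172 tcp [399.81585423 217.19452319]
tcp local -70.78447417070193 5.18024661617289 tray z 0.10708794997892575
scene 1235 x [-127.4 -126.5   40.    42.5] y [-51.  -50.5  60.7  61.9]
  floor plane slopes deg [-0.7  0.2] z at grip 11.09365198293591 753
  panel face y [94.6 95.4 96. ] 97
top 476 x [-125.1 -123.7   42.1   43.9] y [-51.3 -49.4  61.2  61.7]
  floor plane slopes deg [-1.6  0.6] z at grip 8.182998993006414 179
[[ 11  15  18  11   9  22   1  19   6  20]
 [ 14   7  12  15   2   0  28  15  20  30]
 [ 14  19   5  48  55 104  99  44  28  33]
 [  4  19  50  99 106  88  50  21  25  31]
 [ 13   5  21  38  48  28  15  21  23  39]
 [ 20  18  10  11   6   0  11   8  29  50]
 [ 16  14  15  11  17  12  23  14  41  43]]
qd [ 0.0004 -0.0002  0.0012  0.0005 -0.0026  0.    ]
scene 9 bar 65 al [-0.0459  0.0417] pe -0.0008848890519560256 z 0.012455962177179952
  cover top 629 al [-0.049   0.0493] pe [-0.038   0.0415] z -0.038323849754352296
top 9 bar 27 al [0.01   0.0442] pe 0.0001557709362492108 z 0.011768450050331586
  cover top 283 al [-0.0061  0.0507] pe [-0.0367  0.0394] z -0.039851450916406406
top 19 bar 55 al [-0.0423  0.0411] pe 3.7575325979092e-05 z 0.010900003198464098
  cover top 478 al [-0.0486  0.0506] pe [-0.0366  0.0392] z -0.04018777437881557
```

```bash
python3 - <<'E'
from workcell import *
print(observe()["time"]); print(sign_off())
E
```

```text
22.5667
the job is handed in; nothing more can be done
None
```

I hung the dust cover on the stand's hook. I then carried the tray by its blue grip to the profile gauge and handed the job in at 22.6 s, with the arm still holding the tray there, grip towards you.

- **Cover:** After I let go, and again at the end, the top-camera depth data showed the bar in the hook seat. The cover was hanging level to within a few degrees; the first picture showed it tilted slightly down on the left.
- **Ball position:** The ball stayed in its pocket but had rolled about 5 mm towards the lens. I moved the tray by the same amount, so the ball is about 1–2 mm from the view point in plan, at about 130–131 mm height. Only the lower edge of the ball could be seen past the gripper, so this is good to about 3 mm.
- **Level and still:** The tray is level within about 1° by depth fits; the top camera alone read 1.6° at the end, on few points. The tool has kept its tilt within about 0.2° since the grasp, and joint speeds were near zero.
- **Clearance:** The tray edges ended about 34 mm from the panel and 44 mm from the lens. Force readings during the carry were only the tray's weight, so it did not touch the gauge.

**Disagreements:** The two cameras' depth readings differed by 2–3 mm in height, so I used the given heights. The picture limit was reached before the end, so the last checks are from pixel and depth numbers only. I planned the path to clear the other bench items but did not measure them again afterwards.

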